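# Sort the finds on the fossil bench

### The arm

A 6-joint arm with a two-finger parallel gripper is mounted at the origin on the work surface. World frame = base frame: x ahead of the robot, y to its left, z up, the work surface at z = 0. Lengths are in m, angles in rad, forces in N, time in s.
With the tool pointing down it reaches from about 0.425 to 0.95 m from the base axis. Payload 3.5 kg.
Tool frame: the origin (TCP) lies between the finger pads; the fingertips stand 17 mm ahead of it and the grasp point (between the pads) lies 2 mm behind it; z points along the fingers, x is the direction in which the jaws open and shut, and the axes are right-handed (so a half turn about z gives the same grasp; the last joint's range is limited). The gripper opens to 85 mm and grips with 20 to 120 N. Pads are 22 mm wide; open, the fingers measure 114 mm over their backs; the gripper's body (76 mm by 85 mm) begins 54 mm behind the grasp point. The pads swing forward as they close: fully open they stand 13 mm farther back than shut.
Start: joints at [1.068, 0.286, 1.577, -0, 1.279, -0.15], TCP at [0.233, 0.633, 0.248] pointing down, gripper open.
Joint ranges: [-2.77, 2.77], [-0.9, 2.22], [0.21, 2.48], [-1.53, 4.67], [0.24, 2.81], [-2.84, 2.84]. Speed limits (rad/s): [2.79, 2.79, 3.14, 3.14, 3.14, 3.14].

### API

Orientations are given as a 3x3 rotation matrix whose columns are the frame's x, y, z axes.
In Python, from cell import * gives the robot as it stands. The module is installed in compiled form; this text tells all that it offers.
- The arm moves only by the tool play_rows, never from a script. Its arguments are lists of equal length, an entry for each row: "dp": the shift along the tool's x, y, z in units of 30 mm (1.0 is 30 mm), a list of three; "yaw": the turn about the tool's z in units of 6 degrees (1.0 is 6 degrees). In form: {"dp": [[dx, dy, dz], ...], "yaw": [yaw, ...]}. A call has 1 to 8 rows; each row shifts and turns the pose as measured when the row begins, along the tool's axes as they then stand; what a row does not reach is not made up. A row lasts 1/12 s, in which the tool goes at most 41.7 mm and 7.16 degrees, less where a joint would pass 70% of its speed; a pose out of reach is approached as far as the arm can. A call is refused whole if a number of a shift passes 1 or a number of a turn 1, either way. A call with a gripper value outside its range is refused whole. "claw" is the gripper command: -1 is fully open, 1 is shut, values between are in proportion, set as the call begins (left out, the last holds). The fingers move at their own pace and stop on an object; "grip_force" is the grip in N (left out, the last holds). Time passes only in rows, so rows that do not move let the fingers close. It gives the time, the measured TCP pose, the force and the opening at its end, in the units of the state.
- get_obs(): the state, without advancing time (a new reading comes with each control period).
- read_camera(name): name is "scene" or "side" or "wrist"; returns (picture, depth): 480x640x3 uint8, red, green, blue; 480x640 float32, m along the optical axis (not along the pixel's ray), 0 where there is no reading.
- camera_info(name): a dict with "camera_matrix" (3x3 intrinsics, pixels), "R" (3x3) and "t" (3): a world point X has camera coordinates R X + t. Camera axes: x right, y down, z forward; pixel columns grow to the right and rows downward; lengths in m; the calibration is good to about 2 mm. The wrist camera is an equidistant fisheye: a pixel r from the principal point sees the ray r / f radians off the axis. A picture is of the moment at which its call begins: read the wrist's pose just before it. camera_info takes no time and is no camera call; for the wrist camera it gives the pose at the moment of the call.
- sign_off(): hands the job in, once; it reports no verdict.
The state is a dict: "clock": time; "q": joint angles; "joint_velocities": joint speeds; "joint_torque": joint torques, N m; "position": TCP position; "eef_rot": TCP orientation; "force": force on the tool from outside, world axes, zero at the start; "wrist_torque": the same for the moment, N m; "grip_width": opening from 0.0 (shut) to 1.0 (fully open).
Only numpy, scipy, OpenCV 4.12 (cv2) and the standard library are available. Lean on these libraries where they do the work, as an engineer would, in place of code of your own. Each camera call takes 0.05 s, during which the arm holds its last target. There are 200 camera calls.

### The job

Sort the four finds into their trays so that each lies flat on the floor of its own tray: the grey claw cast in the blue tray, the pink quartz pebble in the white tray, the brown ammonite in the green tray and the black slate slab with the fish fossil in the yellow tray. The slab sticks out of the narrow front slot of the sorting well, whose wooden flap is locked down over it, so slide it out sideways before you lift it. Set the finds down gently, do not drop them from a height, and leave the brass bell standing where it is.

Things in the scene. Friction and masses are not known exactly. Their poses are not given: they have to be found in the camera images.
- claw_center (a point): Grey cast of a curved dinosaur claw lying flat, 72 mm long (38 mm behind to 34 mm ahead of this point along x), 24 mm high, about 60 g. This point is half-way up (12 mm over its underside) in the straight middle part, which has flat sides 22 mm apart in y for 13 mm either way in x: grasp it here, across y. The thick root is towards -x, the tip bends towards +x and +y (to y = +28 mm).
- pebble_center (a point): Pink quartz pebble, rounded, 42 mm across and 32 mm high with a flat underside, about 70 g. This point is its centre, 16 mm over its underside, at its widest height.
- ammonite_center (a point): Brown ammonite, a round disc with a lighter spiral on top, 42 mm across and 18 mm high, lying flat, about 60 g. This point is its centre, 9 mm over its underside.
- slab_center (a point): Black flat slate slab with a pale fish skeleton on top, 70 mm (x) x 34 mm (y) x 14 mm high, about 75 g; this point is its centre, 7 mm over its underside. It lies on the bench, its -x half (32 to 37 mm) sticking out of the slot of the sorting well, its +x half under the flap; it comes free after sliding 40 mm along its own -x. It can be gripped across y on the part that sticks out.
- tray_blue: Blue tray, fixed to the bench: a square open tray 110 x 110 mm outside, 102 x 102 mm inside, walls 18 mm high and 4 mm thick, floor 4 mm thick. Origin at the centre of its underside on the bench; x and y along its sides, z up.
- tray_white: White tray, fixed to the bench: a square open tray 110 x 110 mm outside, 102 x 102 mm inside, walls 18 mm high and 4 mm thick, floor 4 mm thick. Origin at the centre of its underside on the bench; x and y along its sides, z up.
- tray_green: Green tray, fixed to the bench: a square open tray 110 x 110 mm outside, 102 x 102 mm inside, walls 18 mm high and 4 mm thick, floor 4 mm thick. Origin at the centre of its underside on the bench; x and y along its sides, z up.
- tray_yellow: Yellow tray, fixed to the bench: a square open tray 110 x 110 mm outside, 102 x 102 mm inside, walls 18 mm high and 4 mm thick, floor 4 mm thick. Origin at the centre of its underside on the bench; x and y along its sides, z up.
- well: Sorting well, fixed: a low wooden box 120 mm (x) x 130 mm (y), 34 mm high, under a locked dark wooden flap (124 x 134 mm, 10 mm thick) with brass hinges 4 mm higher; it does not open. Origin at the centre of its underside on the bench. In its front face (at x = -60 mm) a slot 46 mm wide (centred on y = 0), 24 mm high and 60 mm deep, open to -x, its floor the bench itself.
- bell: Brass specimen bell, loose, 60 mm across and 66 mm high, standing on the bench, not to be moved. Origin at the centre of its underside.

How it is judged:
By the outcome, as a careful person would: the job done as asked, in the order asked, and still so for the second after the job is handed in, with the robot touching nothing.
It also fails if it takes over 112 s, if anything falls off the work surface, if the arm or the gripper's body presses on something with over 40 N, if the wrist force passes 120 N, or if a joint passes its speed limit or range.

## Working session

There is one attempt and no reset: what is moved stays moved. The work goes in short steps, Python scripts to look and compute and a tool call to move; the robot and the scene stay as the last step left them, time stands still between calls to the robot, and variables do not carry over. Pictures are saved under pics/ and viewed, about 12 in all and at most 16, crops included, and the job is handed in when it is done.

Besides the shell and the picture viewer there is one more tool, called after "Request:" as a command line: name --pt "numbers of a row" for each row, then --argument value for the rest. play_rows: Moves the arm, as the interface text tells. Its arguments: {"type":"object","properties":{"dp":{"type":"array"},"yaw":{"type":"array"},"claw":{"type":"number"},"grip_force":{"type":"number"}},"required":["dp","yaw"]}

```bash
mkdir -p pics
cat > h.py <<'E'
from cell import *
import numpy as np, cv2
def snap(n,f):
    p,d=read_camera(n); cv2.imwrite(f'pics/{f}.png',p[:,:,::-1]); np.save(f'pics/{f}.npy',d); return p,d
def world(n,u,v,d=None,z=None,info=None):
    c=info or camera_info(n);K=np.array(c["camera_matrix"]);R=np.array(c["R"]);t=np.array(c["t"])
    x=(u-K[0,2])/K[0,0];y=(v-K[1,2])/K[1,1]
    if n=="wrist":
        r=np.hypot(x,y)+1e-12; ray=np.array([x/r*np.sin(r),y/r*np.sin(r),np.cos(r)])
    else: ray=np.array([x,y,1.])
    o=-R.T@t; w=R.T@ray
    if z is not None: return o+w*(z-o[2])/w[2]
    return o+w*d/ray[2]
E
python3 - <<'E'
from h import *
o=get_obs();print(o)
for n in("scene","side","wrist"):
    i=camera_info(n);print(n,i)
    snap(n,n+"0")
E
```

```text
{'clock': 0.0, 'q': array([ 1.06798478e+00,  2.87203333e-01,  1.57816081e+00,  2.05501578e-05,
        1.27861284e+00, -1.49963089e-01]), 'joint_velocities': array([ 0.00073507, -0.00258314, -0.00065975, -0.00015577,  0.00069544,
        0.00020537]), 'joint_torque': array([-3.42693565e-04, -4.05974042e+01, -2.92630059e+01, -1.41444752e-04,
        5.79623622e-03, -1.01332915e-06]), 'position': array([0.2329071 , 0.63289214, 0.24693078]), 'eef_rot': array([[ 3.45576384e-01,  9.38389899e-01, -1.16623330e-03],
       [ 9.38387670e-01, -3.45578148e-01, -2.07974576e-03],
       [-2.35463715e-03, -3.75667931e-04, -9.99997157e-01]]), 'force': array([ 0.38932039, -0.27053044, -0.36611595]), 'wrist_torque': array([-0.03331693, -0.02459902, -0.00482535]), 'grip_width': 1.0030897003204644}
scene {'camera_matrix': array([[575.9743586 ,   0.        , 315.29165173],
       [  0.        , 575.9743586 , 241.84706421],
       [  0.        ,   0.        ,   1.        ]]), 'R': array([[ 0.10796553,  0.99409677, -0.01072617],
       [ 0.76852003, -0.09030093, -0.63342143],
       [-0.63065079,  0.06014441, -0.77373266]]), 't': array([-0.08047221, -0.3936125 ,  1.49081279])}
side {'camera_matrix': array([[580.27829874,   0.        , 310.83628395],
       [  0.        , 580.27829874, 240.73266154],
       [  0.        ,   0.        ,   1.        ]]), 'R': array([[ 0.95233227, -0.30476955, -0.01337072],
       [-0.20521419, -0.6075834 , -0.76728713],
       [ 0.22572192,  0.73345616, -0.64116432]]), 't': array([-0.49836571,  0.16694253,  1.32102907])}
wrist {'camera_matrix': array([[371.64829954,   0.        , 316.64901462],
       [  0.        , 371.64829954, 242.17053257],
       [  0.        ,   0.        ,   1.        ]]), 'R': array([[ 0.34442754,  0.93881094, -0.00192162],
       [ 0.90372429, -0.33099931,  0.27151771],
       [ 0.25426774, -0.09525479, -0.96243152]]), 't': array([-0.67425306, -0.03526741,  0.37833044])}
```

View pics/scene0.png

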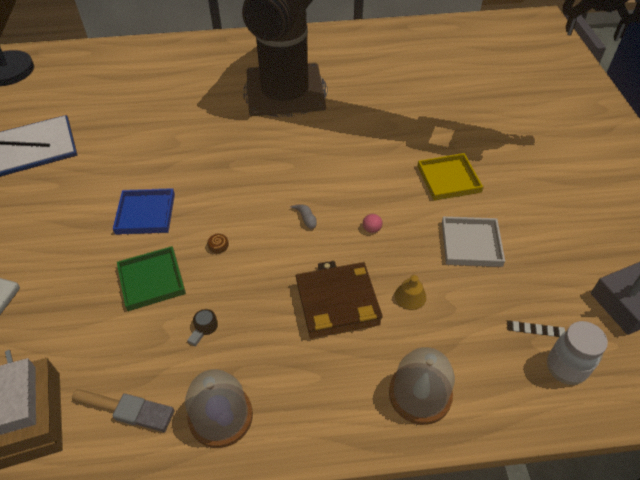

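View pics/side0.png

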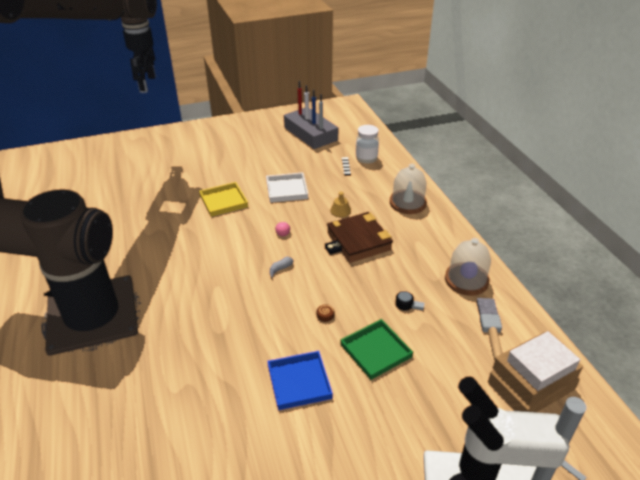

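The scene view shows the robot at the top and all the objects. In pixels: trays at blue (145,211), green (151,278), yellow (450,176) and white (472,241); claw (305,216), pebble (372,223), ammonite (218,243), slab (326,266), well (338,300) and bell (412,292).

```bash
cat > m.py <<'E'
from h import *
def rect(n,mask,z,info,box=None):
    m=mask.astype(np.uint8)*255
    if box:
        q=np.zeros_like(m);x0,y0,x1,y1=box;q[y0:y1,x0:x1]=m[y0:y1,x0:x1];m=q
    cs,_=cv2.findContours(m,cv2.RETR_EXTERNAL,cv2.CHAIN_APPROX_NONE)
    if not cs: return None
    c=max(cs,key=cv2.contourArea)
    P=np.array([world(n,u,v,z=z,info=info)[:2] for u,v in c[:,0]])
    r=cv2.minAreaRect((P*1000).astype(np.float32)); M=cv2.moments(c)
    ce=world(n,M['m10']/(M['m00']+1e-9),M['m01']/(M['m00']+1e-9),z=z,info=info)*1000 
    return np.round(r[0],1),np.round(r[1],1),round(r[2],1),'cen',ce[:2].round(1),'px',c[:,0].mean(0).round()
E
python3 - <<'E'
from m import *
B={'scene':dict(blue=(100,180,190,245),green=(105,240,195,315),yellow=(405,145,495,205),white=(430,210,515,275),claw=(285,198,325,236),pebble=(355,205,390,240),amm=(200,228,235,258),slab=(312,256,345,276),well=(285,255,390,345),bell=(390,268,435,312)),
'side':dict(blue=(255,340,345,415),green=(330,310,425,385),yellow=(190,175,255,222),white=(255,165,318,208),claw=(262,250,302,285),pebble=(268,215,298,243),amm=(310,298,342,326),slab=(320,234,345,256),well=(320,205,400,270),bell=(325,188,355,220))}
Z=dict(blue=.018,green=.018,yellow=.018,white=.018,claw=.012,pebble=.016,amm=.009,slab=.014,well=.048,bell=.03)
for n in('scene','side'):
    im=cv2.imread(f'pics/{n}0.png');H,S,V=cv2.split(cv2.cvtColor(im,cv2.COLOR_BGR2HSV).astype(int));i=camera_info(n)
    M=dict(blue=(H>105)&(H<130)&(S>130),green=(H>45)&(H<80)&(S>120),yellow=(H>22)&(H<32)&(S>200),white=(S<50)&(V>110),claw=S<70,
      pebble=((H>160)|(H<5))&(S>60),amm=(H<13)&(S>90),slab=V<60,well=V<85,bell=(H>18)&(S>150)&(V<210))
    for k in Z: print(n,k,rect(n,M[k],Z[k],i,B[n][k]))
s=cv2.imread('pics/scene0.png');cr=lambda f,b,k:cv2.resize(f[b[1]:b[3],b[0]:b[2]],None,fx=k,fy=k,interpolation=cv2.INTER_CUBIC)
a=cr(s,(200,190,440,350),3.3);cv2.imwrite('pics/crop0.png',a)
E
```

```text
scene blue (array([ 402.5, -323.8]), array([110. , 115.6]), 85.7, 'cen', array([ 406.9, -324.4]), 'px', array([143., 211.]))
scene green (array([ 578.3, -298.1]), array([118.2, 108.8]), 14.5, 'cen', array([ 578.1, -299.1]), 'px', array([150., 282.]))
scene yellow (array([376.7, 334.9]), array([124.2, 116.7]), 5.8, 'cen', array([378.4, 335.8]), 'px', array([449., 177.]))
scene white (array([557.8, 334.8]), array([109.1, 108.6]), 80.6, 'cen', array([565.2, 327.2]), 'px', array([480., 239.]))
scene claw (array([449.5,  13.8]), array([73.4, 27.6]), 24.9, 'cen', array([452.2,  14.6]), 'px', array([305., 214.]))
scene pebble (array([490.6, 144.5]), array([36.7, 46.9]), 79.7, 'cen', array([491.5, 144.8]), 'px', array([372., 223.]))
scene amm (array([ 525.6, -172.1]), array([0., 0.]), 0.0, 'cen', array([-552.7, -840.1]), 'px', array([217., 252.]))
scene slab (array([588. ,  27.8]), array([14.3, 11. ]), 2.4, 'cen', array([588.5,  28.1]), 'px', array([321., 266.]))
scene well (array([680.6,  41.8]), array([152.2, 140.9]), 6.0, 'cen', array([691.5,  44.6]), 'px', array([337., 295.]))
scene bell
[... 508 characters left out ...]
rray([445.1,  10.4]), array([77.6, 35.4]), 24.7, 'cen', array([448.7,  11.4]), 'px', array([280., 265.]))
side pebble (array([490.7, 142.2]), array([55.4, 34.4]), 73.9, 'cen', array([490.2, 141.7]), 'px', array([282., 229.]))
side amm (array([ 500.9, -176.3]), array([39.1, 37. ]), 86.8, 'cen', array([ 499.8, -180.6]), 'px', array([325., 314.]))
side slab (array([595.2,  42.1]), array([43.6, 72.4]), 6.0, 'cen', array([600.3,  27.7]), 'px', array([335., 245.]))
side well (array([638.1,  12.2]), array([158.2, 149.8]), 5.6, 'cen', array([643.6,   1.9]), 'px', array([354., 238.]))
side bell (array([660.6, 170.5]), array([64.1, 20.8]), 80.5, 'cen', array([660.3, 185.6]), 'px', array([340., 207.]))
```

View pics/crop0.png

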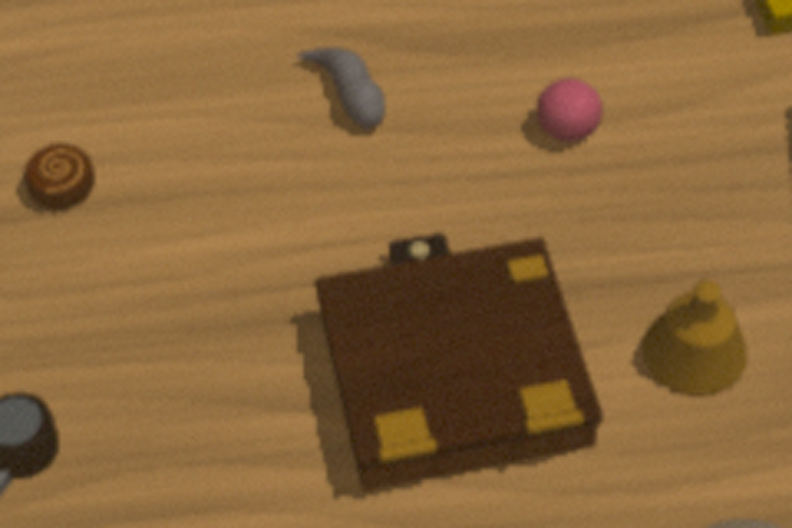

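The crop shows the claw with its root at crop px (368,110) and its tip bent left to (300,58), so its +x points at the robot. The slab's pale patch is at (418,250), sticking out of the well front. I'll write a small planner, then move above the claw.

```bash
cat > plan.py <<'E'
import sys
from h import *
# usage: plan.py x y z angle(deg of tool x, or n) ; shift first, then yaw
def plan(x,y,z,a=None):
    o=get_obs();R=o['eef_rot'];p=o['position']
    d=R.T@(np.array([x,y,z])-p)/.03
    n=max(1,int(np.ceil(max(np.abs(d).max(),np.linalg.norm(d)/1.3))))
    s=f"pos {p.round(4)} ang {np.degrees(np.arctan2(R[1,0],R[0,0])):.1f} t {o['clock']:.1f} F {o['force'].round(1)} w {o['grip_width']:.3f} | shift {d.round(2)} -> {n} rows of {(d/n).round(3)}"
    if a is not None:
        c=np.degrees(np.arctan2(R[1,0],R[0,0])); t=(c-a)/6; s+=f" | yaw {t:.2f} units"
    print(s)
if __name__=="__main__":
    v=[float(i) for i in sys.argv[1:]]; plan(*v)
E
python3 plan.py .45 .013 .2 -60
python3 - <<'E'
from h import *
for z,ps in((.014,[(318.5,263.6),(334.2,261.5)]),(.048,[(296.4,275.5),(364.5,262.4)])):
    P=[world('scene',*p,z=z)*1000 for p in ps];d=P[1]-P[0];print(P,np.degrees(np.arctan2(d[1],d[0])),np.linalg.norm(d))
E
```

```text
pos [0.233  0.633  0.2472] ang 69.8 t 0.1 F [-0.2  0.7  0.3] w 1.003 | shift [-16.89  13.93   1.6 ] -> 17 rows of [-0.994  0.819  0.094] | yaw 21.63 units
[array([581.33825612,  24.21065863,  14.        ]), array([579.79724089,  55.03960957,  14.        ])] 92.8616037590025 30.867441494101648
[array([629.42019686, -21.71412161,  48.        ]), array([614.11344548, 106.97147714,  48.        ])] 96.78328363850683 129.59274656335293
```

Request:
play_rows --pt "-0.94 0.77 0.09" --pt "-0.94 0.77 0.09" --pt "-0.94 0.77 0.09" --pt "-0.94 0.77 0.09" --pt "-0.94 0.77 0.09" --pt "-0.94 0.77 0.09" --yaw '[0,0,0,0,0,0]'

```text
clock: 0.65
position: [0.3036, 0.4236, 0.2266]
eef_rot: [[0.336, 0.942, -0.004], [0.942, -0.336, -0.002], [-0.003, -0.003, -1.0]]
force: [0.6, 0.5, 0.2]
grip_width: 1.005
```

Request:
play_rows --pt "-0.94 0.77 0.09" --pt "-0.94 0.77 0.09" --pt "-0.94 0.77 0.09" --pt "-0.94 0.77 0.09" --pt "-0.94 0.77 0.09" --pt "-0.94 0.77 0.09" --yaw '[0,0,0,0,0,0]'

```text
clock: 1.15
position: [0.3771, 0.2072, 0.2084]
eef_rot: [[0.332, 0.943, -0.004], [0.943, -0.332, -0.003], [-0.004, -0.002, -1.0]]
force: [0.7, -0.1, -0.1]
grip_width: 0.998
```

Request:
play_rows --pt "-0.94 0.77 0.09" --pt "-0.94 0.77 0.09" --pt "-0.94 0.77 0.09" --pt "-0.94 0.77 0.09" --pt "-0.94 0.77 0.09" --pt "-0.94 0.77 0.09" --yaw '[0,0,0,0,0,0]'

```text
clock: 1.65
position: [0.4515, -0.0093, 0.1917]
eef_rot: [[0.332, 0.943, -0.001], [0.943, -0.332, -0.003], [-0.003, -0.0, -1.0]]
force: [1.1, 0.2, 0.6]
grip_width: 1.001
```

Request:
play_rows --pt "0 0 0" --pt "0 0 0" --pt "0 0 0" --pt "0 0 0" --pt "0 0 0" --pt "0 0 0" --pt "0 0 0" --pt "0 0 0" --yaw '[1,1,1,1,1,1,1,1]'

```text
clock: 2.32
position: [0.4517, -0.0188, 0.1893]
eef_rot: [[0.943, 0.334, -0.005], [0.334, -0.943, -0.004], [-0.006, 0.002, -1.0]]
force: [-0.5, 0.9, -0.5]
grip_width: 1.0
```

Request:
play_rows --pt "0 0 0" --pt "0 0 0" --pt "0 0 0" --pt "0 0 0" --pt "0 0 0" --pt "0 0 0" --pt "0 0 0" --pt "0 0 0" --yaw '[1,1,1,1,1,1,1,1]'

```text
clock: 2.98
position: [0.4495, -0.0183, 0.1869]
eef_rot: [[0.857, -0.515, -0.009], [-0.515, -0.857, -0.003], [-0.007, 0.007, -1.0]]
force: [-0.4, 0.2, -0.1]
grip_width: 1.003
```

Request:
play_rows --pt "0 0 0" --pt "0 0 0" --pt "0 0 0" --pt "0 0 0" --pt "0 0 0" --pt "0 0 0" --pt "0 0 0" --yaw '[1,1,1,1,1,0.6,0]' --claw -0.2

```text
clock: 3.57
position: [0.4475, -0.0178, 0.185]
eef_rot: [[0.398, -0.917, -0.013], [-0.917, -0.398, -0.002], [-0.004, 0.013, -1.0]]
force: [0.2, 0.4, -0.1]
grip_width: 0.6
```

```bash
python3 plan.py .45 .013 .2 -60
python3 - <<'E'
from h import *
import pickle
i=camera_info('wrist');p,d=snap('wrist','w1');pickle.dump(i,open('pics/w1.pkl','wb'))
E
```

```text
pos [ 0.4475 -0.0178  0.185 ] ang -66.5 t 3.6 F [ 0.2  0.4 -0.1] w 0.600 | shift [-0.91 -0.48 -0.5 ] -> 1 rows of [-0.911 -0.479 -0.504] | yaw -1.09 units
```

View pics/w1.png

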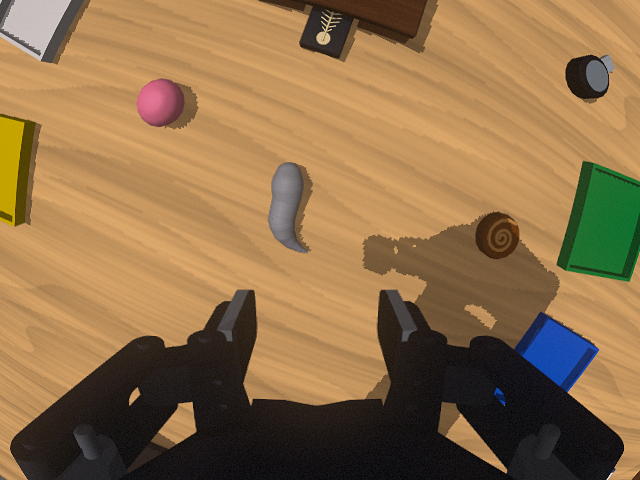

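The wrist view shows the claw (root at (288,163), tip at (305,250)), the pebble (160,102), the ammonite (498,236) and the slab's protruding end with its fish head (325,38). I'll now measure all of them in world coordinates.

```bash
cat > slices.py <<'E'
from m import *
import pickle
i=pickle.load(open('pics/w1.pkl','rb'))
im=cv2.imread('pics/w1.png');H,S,V=cv2.split(cv2.cvtColor(im,cv2.COLOR_BGR2HSV).astype(int))
def big(m,b):
    q=np.zeros(m.shape,np.uint8);q[b[1]:b[3],b[0]:b[2]]=m[b[1]:b[3],b[0]:b[2]]
    c=max(cv2.findContours(q,0,cv2.CHAIN_APPROX_NONE)[0],key=cv2.contourArea)
    o=np.zeros_like(q);cv2.drawContours(o,[c],-1,1,-1);return o
W=lambda m,z:np.array([world('wrist',u,v,z=z,info=i)[:2]*1000 for v,u in zip(*np.nonzero(m))])
cl=W(big((S<60)&(V>80),(260,150,320,260)),.012)
r=cv2.minAreaRect(cl.astype(np.float32));print('claw',r)
top=world('wrist',288,163,z=.012,info=i)[:2]*1000; tip=world('wrist',305,250,z=.012,info=i)[:2]*1000;print(top,tip)
for a in (196,202,208,214,220):
    t=np.radians(a);d=np.array([np.cos(t),np.sin(t)]);e=np.array([-d[1],d[0]]);s=cl@d;s0=s.min();w=cl@e
    print(a,'len',np.ptp(s).round(1),'mid',[((w[k].max()+w[k].min())/2).round(1) for k in [(abs(s-s0-x)<1) for x in (20,26,32,38,44,50)]],'wid',[np.ptp(w[abs(s-s0-x)<1]).round(1) for x in (26,32,38,44,50)],
     'cen',(d*(s0+38)+e*np.median([(w[k].max()+w[k].min())/2 for k in [(abs(s-s0-x)<1) for x in (30,34,38,42)]])).round(1))
for n,m,z,b in(('peb',((H>160)|(H<5))&(S>90),.016,(130,70,192,135)),('amm',(H<14)&(S>125),.009,(470,205,525,265)),('blue',(H>105)&(H<130)&(S>130),.018,(480,300,620,420)),('slab',(V<70)&(S<110),.014,(290,0,365,62))):
    print(n,rect('wrist',big(m,b),z,i))
E
python3 slices.py
```

```text
claw ((446.300537109375, 10.974895477294922), (75.34689331054688, 29.700756072998047), 26.674190521240234)
[481.98315446  23.3974792 ] [420.54114912 -17.64584202]
196 len 72.6 mid [np.float64(111.8), np.float64(111.3), np.float64(111.2), np.float64(110.3), np.float64(109.6), np.float64(110.3)] wid [np.float64(22.2), np.float64(20.8), np.float64(20.6), np.float64(20.1), np.float64(20.1)] cen [445.9  13. ]
202 len 74.2 mid [np.float64(158.3), np.float64(157.2), np.float64(156.0), np.float64(154.8), np.float64(153.6), np.float64(153.2)] wid [np.float64(22.0), np.float64(21.3), np.float64(20.6), np.float64(19.9), np.float64(19.1)] cen [445.5  12.4]
208 len 75.6 mid [np.float64(202.5), np.float64(201.2), np.float64(199.8), np.float64(198.0), np.float64(195.7), np.float64(194.8)] wid [np.float64(22.2), np.float64(22.3), np.float64(21.6), np.float64(21.8), np.float64(19.1)] cen [445.4  11.9]
214 len 76.4 mid [np.float64(244.6), np.float64(242.9), np.float64(241.4), np.float64(238.0), np.float64(235.9), np.float64(234.2)] wid [np.float64(22.8), np.float64(23.7), np.float64(23.0), np.float64(21.4), np.float64(18.9)] cen [444.7  11.8]
220 len 76.3 mid [np.float64(284.3), np.float64(282.3), np.float64(279.1), np.float64(275.6), np.float64(272.8), np.float64(271.2)] wid [np.float64(24.3), np.float64(25.3), np.float64(23.9), np.float64(22.2), np.float64(18.9)] cen [443.8  11.3]
peb (array([490. , 143.1]), array([40.1, 42.7]), 22.6, 'cen', array([490.3, 142.5]), 'px', array([160., 102.]))
amm (array([ 496.4, -169.3]), array([46.6, 30.3]), 55.7, 'cen', array([ 494.1, -167.5]), 'px', array([490., 236.]))
blue (array([ 418.3, -318.9]), array([126.4,  66.8]), 84.9, 'cen', array([ 423.4, -314.1]), 'px', array([556., 350.]))
slab (array([592.7,  38.9]), array([36.9, 33.7]), 4.2, 'cen', array([592.2,  38.5]), 'px', array([327.,  28.]))
```

```bash
python3 plan.py .446 .013 .06 -75
```

```text
pos [ 0.4475 -0.0178  0.185 ] ang -66.4 t 3.6 F [-0.1 -0.1  0. ] w 0.602 | shift [-0.94 -0.42  4.16] -> 5 rows of [-0.189 -0.083  0.833] | yaw 1.43 units
```

Request:
play_rows --pt "-0.19 -0.08 0.83" --pt "-0.19 -0.08 0.83" --pt "-0.19 -0.08 0.83" --pt "-0.19 -0.08 0.83" --pt "-0.19 -0.08 0.83" --pt "0 0 0" --pt "0 0 0" --pt "0 0 0" --yaw '[0,0,0,0,0,0.7,0.7,0]'

```text
clock: 4.28
position: [0.4465, 0.0136, 0.0563]
eef_rot: [[0.272, -0.962, -0.009], [-0.962, -0.272, -0.003], [0.001, 0.01, -1.0]]
force: [0.3, 0.6, -0.2]
grip_width: 0.603
```

```bash
python3 plan.py .446 .013 .020 -75
```

```text
pos [0.4465 0.0136 0.0563] ang -74.2 t 4.3 F [ 0.3  0.6 -0.2] w 0.603 | shift [0.01 0.01 1.21] -> 2 rows of [0.006 0.006 0.606] | yaw 0.13 units
```

Request:
play_rows --pt "0 0 0.6" --pt "0 0 0.5" --pt "0 0 0.05" --pt "0 0 0" --yaw '[0,0,0,0]'

```text
clock: 4.62
position: [0.448, 0.0131, 0.0223]
eef_rot: [[0.283, -0.959, -0.005], [-0.959, -0.283, -0.004], [0.003, 0.006, -1.0]]
force: [0.9, 0.1, 0.4]
grip_width: 0.601
```

Request:
play_rows --pt "0 0 0" --pt "0 0 0" --pt "0 0 0" --pt "0 0 0" --pt "0 0 0" --pt "0 0 0" --pt "0 0 0" --pt "0 0 0" --yaw '[0,0,0,0,0,0,0,0]' --claw 1 --grip_force 35

```text
clock: 5.28
position: [0.4506, 0.0126, 0.0263]
eef_rot: [[0.287, -0.958, 0.001], [-0.958, -0.287, -0.006], [0.006, 0.0, -1.0]]
force: [-0.1, 0.7, -0.1]
grip_width: 0.257
```

Request:
play_rows --pt "0 0 -0.3" --pt "0 0 -0.8" --pt "0 0 -0.8" --pt "0 0 -0.8" --pt "0 0 -0.8" --pt "0 0 0" --yaw '[0,0,0,0,0,0]'

```text
clock: 5.78
position: [0.4483, 0.0136, 0.136]
eef_rot: [[0.287, -0.958, -0.005], [-0.958, -0.287, -0.004], [0.002, 0.006, -1.0]]
force: [-0.3, -0.7, -0.7]
grip_width: 0.256
```

```bash
python3 plan.py .400 -.326 .13 -75; python3 -c "
from h import *
snap('wrist','w2')"
```

```text
pos [0.4483 0.0136 0.136 ] ang -73.3 t 5.8 F [-0.3 -0.7 -0.7] w 0.256 | shift [10.38  4.79  0.26] -> 11 rows of [0.944 0.436 0.023] | yaw 0.28 units
```

View pics/w2.png

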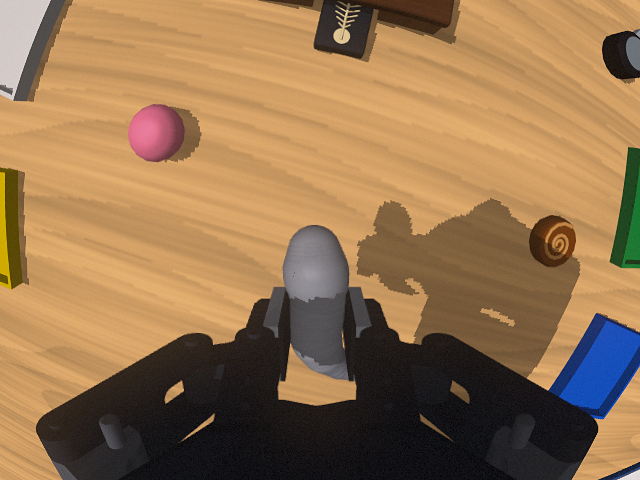

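The claw is held between the pads (width 0.256, about 22 mm). Next is the blue tray.

Request:
play_rows --pt "0.94 0.43 0" --pt "0.94 0.43 0" --pt "0.94 0.43 0" --pt "0.94 0.43 0" --pt "0.94 0.43 0" --pt "0.94 0.43 0" --pt "0.94 0.43 0" --yaw '[0,0,0,0,0,0,0]'

```text
clock: 6.42
position: [0.4131, -0.2017, 0.1291]
eef_rot: [[0.3, -0.954, -0.015], [-0.954, -0.3, 0.003], [-0.008, 0.013, -1.0]]
force: [1.0, 0.3, -1.1]
grip_width: 0.257
```

```bash
cat > trays.py <<'E'
import sys
from m import *
n=sys.argv[1];f=sys.argv[2]
i=camera_info('wrist');p,d=snap('wrist',f);im=p[:,:,::-1].copy()
H,S,V=cv2.split(cv2.cvtColor(im,cv2.COLOR_BGR2HSV).astype(int))
m=dict(blue=(H>105)&(H<130)&(S>130),green=(H>45)&(H<80)&(S>120),yellow=(H>22)&(H<33)&(S>190),white=(S<40)&(V>100))[n]
c=max(cv2.findContours(m.astype(np.uint8),0,cv2.CHAIN_APPROX_NONE)[0],key=cv2.contourArea)
for z in(.018,.0):
    P=np.array([world('wrist',u,v,z=z,info=i)[:2]*1000 for u,v in c[:,0]],np.float32);print(z,cv2.minAreaRect(P),'bbox px',cv2.boundingRect(c))
E
python3 plan.py .397 -.327 .13; python3 trays.py blue w3
```

```text
pos [ 0.4131 -0.2017  0.1291] ang -72.6 t 6.4 F [ 1.   0.3 -1.1] w 0.257 | shift [ 3.82  1.76 -0.03] -> 4 rows of [ 0.956  0.441 -0.009]
0.018 ((402.65899658203125, -324.9147033691406), (112.88221740722656, 94.03330993652344), 86.05036926269531) bbox px (386, 219, 166, 144)
0.0 ((396.7528381347656, -335.9088439941406), (121.51025390625, 101.22061157226562), 86.05038452148438) bbox px (386, 219, 166, 144)
```

View pics/w3.png

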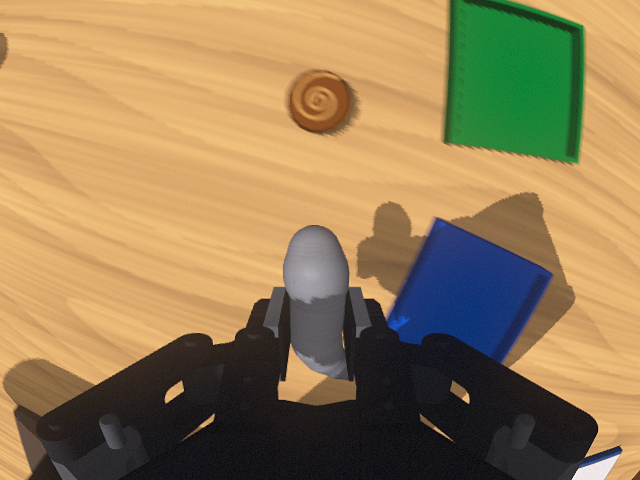

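The wrist view shows the claw held, the blue tray ahead-right with corners (437,218) and (552,272), the ammonite at (320,101) and the green tray. The blue centre is about (0.395,-0.326).

```bash
python3 plan.py .394 -.326 .09
```

```text
pos [ 0.4131 -0.2066  0.1296] ang -72.7 t 6.5 F [-0.2 -3.9 -0.2] w 0.255 | shift [3.61 1.77 1.34] -> 4 rows of [0.904 0.443 0.334]
```

Request:
play_rows --pt "0.9 0.44 0.2" --pt "0.9 0.44 0.3" --pt "0.9 0.44 0.35" --pt "0.9 0.44 0.4" --pt "0 0 0" --yaw '[0,0,0,0,0]'

```text
clock: 6.88
position: [0.3902, -0.3298, 0.0863]
eef_rot: [[0.294, -0.956, -0.019], [-0.956, -0.295, 0.004], [-0.009, 0.017, -1.0]]
force: [-1.0, 0.4, -0.0]
grip_width: 0.262
```

```bash
python3 plan.py .394 -.326 .032
```

```text
pos [ 0.3902 -0.3298  0.0863] ang -72.9 t 6.9 F [-1.   0.4 -0. ] w 0.262 | shift [-0.07 -0.19  1.81] -> 2 rows of [-0.034 -0.095  0.903]
```

Request:
play_rows --pt "-0.03 -0.1 0.8" --pt "-0.03 -0.1 0.6" --pt "0 0 0.3" --pt "0 0 0.1" --pt "0 0 0" --yaw '[0,0,0,0,0]'

```text
clock: 7.3
position: [0.3925, -0.3261, 0.0277]
eef_rot: [[0.29, -0.957, -0.023], [-0.957, -0.291, 0.007], [-0.014, 0.02, -1.0]]
force: [-1.7, -2.0, 7.2]
grip_width: 0.25
```

Request:
play_rows --pt "0 0 0.05" --pt "0 0 0.05" --pt "0 0 0.03" --yaw '[0,0,0]'

```text
clock: 7.55
position: [0.3929, -0.3262, 0.028]
eef_rot: [[0.293, -0.956, -0.026], [-0.956, -0.293, 0.007], [-0.014, 0.023, -1.0]]
force: [-0.6, 0.3, -0.1]
grip_width: 0.254
```

Request:
play_rows --pt "0 0 0" --pt "0 0 0" --pt "0 0 0" --pt "0 0 0" --yaw '[0,0,0,0]' --claw 0

```text
clock: 7.88
position: [0.3938, -0.3255, 0.0294]
eef_rot: [[0.294, -0.955, -0.024], [-0.956, -0.294, 0.005], [-0.012, 0.021, -1.0]]
force: [0.2, 0.3, 0.2]
grip_width: 0.501
```

Request:
play_rows --pt "0 0 -0.5" --pt "0 0 -1" --pt "0 0 -1" --pt "0 0 -1" --pt "0 0 -0.5" --pt "0 0 0" --yaw '[0,0,0,0,0,0]' --claw -0.6

```text
clock: 8.38
position: [0.3953, -0.3234, 0.151]
eef_rot: [[0.295, -0.955, -0.029], [-0.955, -0.295, 0.013], [-0.021, 0.024, -0.999]]
force: [0.9, -0.1, 0.6]
grip_width: 0.799
```

```bash
python3 plan.py .490 .143 .13 -73; python3 -c "
from h import *
R=get_obs()['eef_rot'];print(R.round(3))
snap('wrist','w4')"
```

```text
pos [ 0.3953 -0.3234  0.151 ] ang -72.9 t 8.4 F [ 0.9 -0.1  0.6] w 0.799 | shift [-13.91  -7.62   0.8 ] -> 14 rows of [-0.994 -0.544  0.057] | yaw 0.02 units
[[ 0.295 -0.955 -0.029]
 [-0.955 -0.295  0.013]
 [-0.021  0.024 -0.999]]
```

View pics/w4.png

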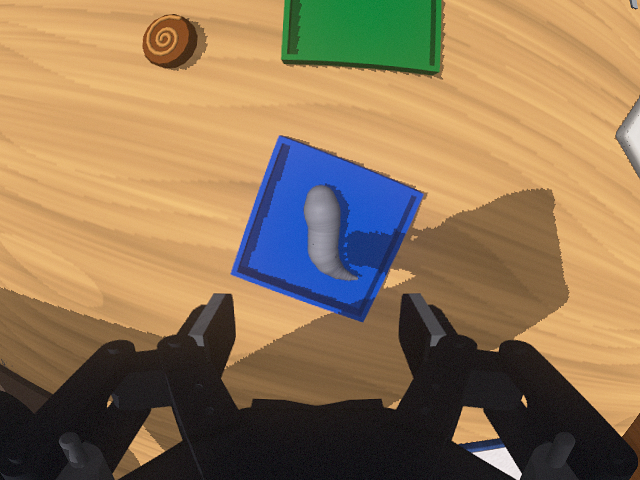

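The claw lies flat in the blue tray at (330,235), well inside the walls. Next is the pebble.

Request:
play_rows --pt "-0.99 -0.54 0.05" --pt "-0.99 -0.54 0.05" --pt "-0.99 -0.54 0.05" --pt "-0.99 -0.54 0.05" --pt "-0.99 -0.54 0.05" --pt "-0.99 -0.54 0.05" --pt "-0.99 -0.54 0.05" --yaw '[0,0,0,0,0,0,0]'

```text
clock: 9.02
position: [0.4386, -0.0857, 0.1305]
eef_rot: [[0.281, -0.959, -0.04], [-0.959, -0.282, 0.019], [-0.029, 0.033, -0.999]]
force: [0.2, -0.0, 0.2]
grip_width: 0.8
```

Request:
play_rows --pt "-0.99 -0.54 0.05" --pt "-0.99 -0.54 0.05" --pt "-0.99 -0.54 0.05" --pt "-0.99 -0.54 0.05" --pt "-0.99 -0.54 0.05" --pt "-0.99 -0.54 0.05" --pt "0 0 0" --yaw '[0,0,0,0,0,0,0]'

```text
clock: 9.6
position: [0.4728, 0.1288, 0.1089]
eef_rot: [[0.284, -0.957, -0.061], [-0.958, -0.286, 0.023], [-0.039, 0.052, -0.998]]
force: [-0.4, 0.2, -0.5]
grip_width: 0.801
```

```bash
cat > blob.py <<'E'
import sys
from m import *
n,f,z=sys.argv[1],sys.argv[2],float(sys.argv[3])
i=camera_info('wrist');p,d=snap('wrist',f);im=p[:,:,::-1].copy()
H,S,V=cv2.split(cv2.cvtColor(im,cv2.COLOR_BGR2HSV).astype(int))
m=dict(peb=((H>160)|(H<4))&(S>90),amm=(H<14)&(S>125)&(V>40),slab=(V<70)&(S<110))[n]
m=cv2.morphologyEx(m.astype(np.uint8),cv2.MORPH_CLOSE,np.ones((7,7)))
b=[int(v) for v in sys.argv[4:8]] or None
print(rect('wrist',m,z,i,b))
E
python3 blob.py peb w5 .016; python3 plan.py .490 .143 .022
```

```text
(array([333.3,  32.2]), array([169. , 500.8]), 23.3, 'cen', array([342.5,  41.5]), 'px', array([382., 422.]))
pos [0.4719 0.127  0.1083] ang -73.5 t 9.7 F [-1.7  0.6 -1.1] w 0.803 | shift [-0.23 -0.89  2.84] -> 3 rows of [-0.076 -0.295  0.947]
```

Request:
play_rows --pt "0 0 0" --pt "0 0 0" --pt "0 0 0" --pt "0 0 0" --yaw '[0,0,0,0]'

```text
clock: 9.98
position: [0.4687, 0.125, 0.1038]
eef_rot: [[0.283, -0.957, -0.072], [-0.958, -0.285, 0.02], [-0.039, 0.063, -0.997]]
force: [0.9, 0.5, -0.2]
grip_width: 0.799
```

Request:
play_rows --pt "0 0 -1" --pt "0 0 -1" --yaw '[0,0]'

```text
clock: 10.15
position: [0.4677, 0.1215, 0.1575]
eef_rot: [[0.278, -0.956, -0.089], [-0.96, -0.281, 0.019], [-0.043, 0.08, -0.996]]
force: [0.3, -0.1, 1.1]
grip_width: 0.798
```

Request:
play_rows --pt "0 0.3 0" --pt "0 0.3 0" --pt "0 0.3 0" --yaw '[0,0,0]'

```text
clock: 10.4
position: [0.4466, 0.1109, 0.1666]
eef_rot: [[0.274, -0.959, -0.074], [-0.961, -0.276, 0.02], [-0.039, 0.065, -0.997]]
force: [-0.4, -0.1, 0.6]
grip_width: 0.802
```

Request:
play_rows --pt "0 -1 0" --pt "0 -1 0" --yaw '[0,0]'

```text
clock: 10.57
position: [0.4964, 0.1253, 0.1599]
eef_rot: [[0.27, -0.959, -0.082], [-0.962, -0.273, 0.019], [-0.041, 0.073, -0.996]]
force: [0.7, 0.3, 1.6]
grip_width: 0.796
```

```bash
python3 -c "
import cv2,numpy as np
im=cv2.imread('pics/w5.png');H,S,V=cv2.split(cv2.cvtColor(im,cv2.COLOR_BGR2HSV).astype(int))
m=(((H>160)|(H<4))&(S>90)).astype(np.uint8);n,l,s,c=cv2.connectedComponentsWithStats(m)
print([(s[k],c[k].round()) for k in range(1,n) if s[k,4]>300])"; python3 plan.py .49 .143 .1
```

```text
[(array([ 275,  179,   69,   67, 3530], dtype=int32), array([309., 212.]))]
pos [0.4964 0.1253 0.1599] ang -74.3 t 10.6 F [0.7 0.3 1.6] w 0.796 | shift [-0.55 -0.1   2.02] -> 3 rows of [-0.182 -0.035  0.672]
```

Request:
play_rows --pt "-0.18 -0.1 0.7" --pt "-0.18 -0.1 0.7" --pt "-0.18 -0.1 0.7" --yaw '[0,0,0]'

```text
clock: 10.82
position: [0.5024, 0.1426, 0.0997]
eef_rot: [[0.265, -0.962, -0.067], [-0.963, -0.267, 0.02], [-0.037, 0.06, -0.998]]
force: [0.8, 0.4, 0.1]
grip_width: 0.8
```

```bash
python3 plan.py .49 .143 .045; python3 -c "
from h import *
print(world('wrist',309,212,z=.016,info=None)); o=get_obs();print(o['eef_rot'][:,2].round(3),o['q'].round(3),o['joint_velocities'].round(3))"
```

```text
pos [0.5024 0.1426 0.0997] ang -74.6 t 10.8 F [0.8 0.4 0.1] w 0.800 | shift [-0.05  0.28  1.85] -> 2 rows of [-0.027  0.142  0.924]
[0.52211382 0.15629292 0.016     ]
[-0.067  0.02  -0.998] [0.071 0.159 2.025 0.029 1.024 1.356] [ 0.134  0.432  0.089  0.02  -0.511  0.126]
```

Request:
play_rows --pt "-0.03 0.2 0.7" --pt "-0.03 0.2 0.6" --pt "0 0 0.3" --pt "0 0 0" --yaw '[0,0,0,0]'

```text
clock: 11.15
position: [0.4809, 0.1399, 0.0445]
eef_rot: [[0.262, -0.962, -0.078], [-0.964, -0.264, 0.019], [-0.039, 0.07, -0.997]]
force: [-0.7, -0.4, 0.3]
grip_width: 0.804
```

```bash
python3 plan.py .49 .143 .022; python3 blob.py peb w6 .016 200 140 420 300;  python3 -c "
from h import *
o=get_obs();print(o['eef_rot'][:,2].round(3))"
```

```text
pos [0.4809 0.1399 0.0445] ang -74.8 t 11.2 F [-0.7 -0.4  0.3] w 0.804 | shift [ 0.01 -0.37  0.73] -> 1 rows of [ 0.008 -0.371  0.726]
(array([494.1, 144.3]), array([35.5, 40.7]), 16.5, 'cen', array([493.3, 144. ]), 'px', array([319., 267.]))
[-0.078  0.019 -0.997]
```

View pics/w6.png

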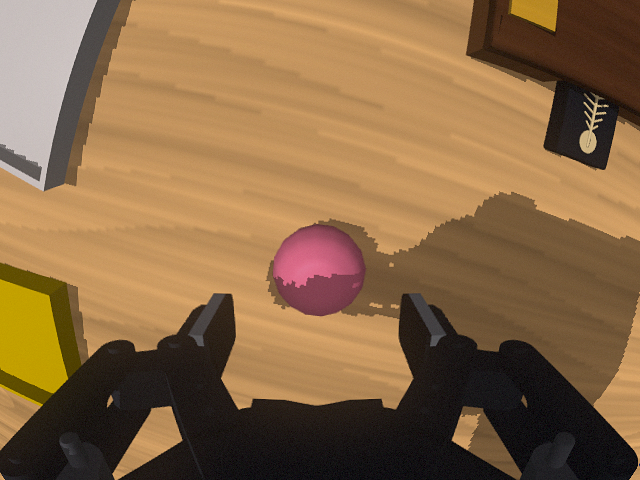

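The pebble sits centred between the open fingers at (319,270), so I descend and grip.

Request:
play_rows --pt "0 -0.2 0.3" --pt "0 -0.2 0.3" --pt "0 -0.05 0.15" --yaw '[0,0,0]'

```text
clock: 11.45
position: [0.4963, 0.1433, 0.0247]
eef_rot: [[0.261, -0.963, -0.07], [-0.965, -0.263, 0.02], [-0.038, 0.063, -0.997]]
force: [-0.4, 0.3, -0.6]
grip_width: 0.798
```

Request:
play_rows --pt "0 0 0" --pt "0 0 0" --pt "0 0 0" --pt "0 0 0" --pt "0 0 0" --pt "0 0 0" --yaw '[0,0,0,0,0,0]' --claw 1 --grip_force 35

```text
clock: 11.95
position: [0.4986, 0.1432, 0.0268]
eef_rot: [[0.261, -0.963, -0.067], [-0.965, -0.262, 0.02], [-0.037, 0.059, -0.998]]
force: [0.2, 0.4, -1.7]
grip_width: 0.448
```

Width 38 mm is less than 42 mm, so the grip is above the pebble's equator and off-centre. I'll reopen, go lower and 7 mm back, then regrip.

Request:
play_rows --pt "0 0 0" --pt "0 0 0" --pt "0 0 0" --yaw '[0,0,0]' --claw -0.4

```text
clock: 12.2
position: [0.4987, 0.1433, 0.0273]
eef_rot: [[0.261, -0.963, -0.066], [-0.965, -0.263, 0.02], [-0.037, 0.058, -0.998]]
force: [0.0, -0.1, 0.6]
grip_width: 0.703
```

Request:
play_rows --pt "0 0.12 0.15" --pt "0 0.12 0.12" --pt "0 0.05 0.1" --yaw '[0,0,0]'

```text
clock: 12.45
position: [0.4899, 0.1412, 0.0169]
eef_rot: [[0.261, -0.963, -0.063], [-0.965, -0.263, 0.02], [-0.036, 0.056, -0.998]]
force: [0.1, -0.1, -0.4]
grip_width: 0.7
```

```bash
python3 plan.py .491 .143 .016; python3 blob.py peb w7 .016 200 140 420 330
```

```text
pos [0.4899 0.1412 0.0169] ang -74.9 t 12.4 F [ 0.1 -0.1 -0.4] w 0.700 | shift [-0.05 -0.05  0.03] -> 1 rows of [-0.048 -0.051  0.03 ]
(array([500.4, 144.8]), array([26.7, 40.8]), 16.5, 'cen', array([499.3, 144.3]), 'px', array([317., 305.]))
```

Request:
play_rows --pt "0 -0.05 0" --pt "0 0 0" --pt "0 0 0" --pt "0 0 0" --pt "0 0 0" --yaw '[0,0,0,0,0]' --claw 1 --grip_force 35

```text
clock: 12.92
position: [0.492, 0.1403, 0.0171]
eef_rot: [[0.262, -0.963, -0.063], [-0.964, -0.264, 0.018], [-0.034, 0.056, -0.998]]
force: [0.3, 0.2, -1.2]
grip_width: 0.457
```

Request:
play_rows --pt "0 0 -0.3" --pt "0 0 -0.7" --pt "0 0 -0.7" --pt "0 0 -0.7" --pt "0 0 -0.7" --pt "0 0 0" --yaw '[0,0,0,0,0,0]'

```text
clock: 13.42
position: [0.495, 0.139, 0.112]
eef_rot: [[0.262, -0.962, -0.072], [-0.964, -0.264, 0.018], [-0.036, 0.065, -0.997]]
force: [0.8, 0.3, 0.4]
grip_width: 0.455
```

```bash
python3 plan.py .557 .330 .11; python3 trays.py white w8
```

```text
pos [0.495 0.139 0.112] ang -74.8 t 13.4 F [0.8 0.3 0.4] w 0.455 | shift [-5.6  -3.67  0.03] -> 6 rows of [-0.933 -0.612  0.005]
0.018 ((555.2769165039062, 333.5760498046875), (110.13365936279297, 109.79159545898438), 80.49130249023438) bbox px (6, 0, 154, 189)
0.0 ((554.0733032226562, 348.5316162109375), (119.37582397460938, 119.00503540039062), 80.49129486083984) bbox px (6, 0, 154, 189)
```

View pics/w8.png

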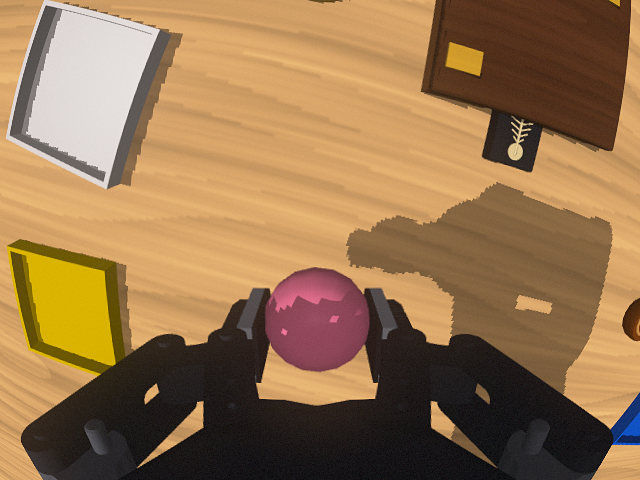

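The pebble is held. The white tray, at px (90,95), measures 110×110 mm at (0.555,0.333), which agrees with the scene view. I go over to it.

Request:
play_rows --pt "-0.95 -0.6 0" --pt "-0.95 -0.6 0" --pt "-0.95 -0.6 0" --pt "-0.95 -0.6 0" --pt "-0.95 -0.6 0" --pt "-0.95 -0.6 0" --pt "0 0 0" --yaw '[0,0,0,0,0,0,0]'

```text
clock: 14.05
position: [0.549, 0.3373, 0.0964]
eef_rot: [[0.255, -0.963, -0.089], [-0.966, -0.257, 0.014], [-0.037, 0.083, -0.996]]
force: [-0.1, -0.5, -0.3]
grip_width: 0.453
```

```bash
python3 plan.py .557 .333 .035; python3 trays.py yellow w9
```

```text
pos [0.549  0.3373 0.0964] ang -75.2 t 14.1 F [-0.1 -0.5 -0.3] w 0.453 | shift [ 0.28 -0.39  2.01] -> 3 rows of [ 0.094 -0.13   0.67 ]
0.018 ((435.5382080078125, 322.7850341796875), (17.3449649810791, 65.13179779052734), 8.214025497436523) bbox px (256, 382, 90, 24)
0.0 ((418.1974792480469, 319.9790344238281), (18.92606544494629, 71.06889343261719), 8.214056968688965) bbox px (256, 382, 90, 24)
```

Request:
play_rows --pt "0.1 -0.15 0.7" --pt "0.1 -0.15 0.7" --pt "0.05 -0.1 0.5" --pt "0 0 0.3" --pt "0 0 0.1" --yaw '[0,0,0,0,0]'

```text
clock: 14.52
position: [0.5525, 0.3296, 0.0207]
eef_rot: [[0.256, -0.962, -0.098], [-0.966, -0.258, 0.009], [-0.034, 0.092, -0.995]]
force: [-7.1, 0.0, 28.5]
grip_width: 0.455
```

Request:
play_rows --pt "0 0 -0.05" --pt "0 0 0" --yaw '[0,0]'

```text
clock: 14.68
position: [0.5524, 0.3285, 0.0225]
eef_rot: [[0.255, -0.962, -0.099], [-0.966, -0.257, 0.009], [-0.034, 0.093, -0.995]]
force: [0.2, 1.1, -1.6]
grip_width: 0.457
```

Request:
play_rows --pt "0 0 0" --pt "0 0 0" --pt "0 0 0" --yaw '[0,0,0]' --claw -0.35

```text
clock: 14.93
position: [0.5515, 0.327, 0.022]
eef_rot: [[0.254, -0.962, -0.1], [-0.967, -0.256, 0.008], [-0.033, 0.095, -0.995]]
force: [0.2, -0.7, 0.0]
grip_width: 0.673
```

Request:
play_rows --pt "0 0 -0.3" --pt "0 0 -0.8" --pt "0 0 -1" --pt "0 0 -1" --pt "0 0 -1" --yaw '[0,0,0,0,0]'

```text
clock: 15.35
position: [0.5576, 0.3231, 0.1395]
eef_rot: [[0.253, -0.96, -0.121], [-0.967, -0.255, -0.0], [-0.031, 0.117, -0.993]]
force: [0.3, -0.3, 0.0]
grip_width: 0.675
```

```bash
python3 plan.py .497 -.173 .13; python3 blob.py peb w10 .02 150 100 450 400; python3 trays.py white w10b
```

```text
pos [0.5576 0.3231 0.1395] ang -75.3 t 15.3 F [ 0.3 -0.3  0. ] w 0.675 | shift [15.49  6.12  0.56] -> 16 rows of [0.968 0.383 0.035]
(array([552.4, 328.8]), array([40.2, 40.7]), 53.4, 'cen', array([552.9, 328.9]), 'px', array([313., 226.]))
0.018 ((556.9417114257812, 334.1363830566406), (109.7581787109375, 111.03105163574219), 80.47014617919922) bbox px (214, 120, 199, 192)
0.0 ((550.8142700195312, 333.5572509765625), (117.74898529052734, 119.11457061767578), 80.47015380859375) bbox px (214, 120, 199, 192)
```

The pebble is in the white tray, centred within 5 mm. The tool tilt has drifted to about 7°, so I head towards open bench and test which motions restore it.

Request:
play_rows --pt "0.95 0.5 0" --pt "0.95 0.5 0" --pt "0.95 0.5 0" --pt "0.95 0.5 0" --pt "0.95 0.5 0" --pt "0.95 0.5 0" --pt "0.95 0.5 0" --pt "0.95 0.5 0" --yaw '[0,0,0,0,0,0,0,0]'

```text
clock: 16.12
position: [0.5032, 0.07, 0.1534]
eef_rot: [[0.264, -0.959, -0.1], [-0.964, -0.266, 0.007], [-0.034, 0.094, -0.995]]
force: [0.1, -0.8, 0.5]
grip_width: 0.676
```

Request:
play_rows --pt "0 0 1" --pt "0 0 1" --pt "0 0 0" --yaw '[0,0,0]'

```text
clock: 16.37
position: [0.4974, 0.0638, 0.0949]
eef_rot: [[0.256, -0.962, -0.094], [-0.966, -0.258, 0.006], [-0.03, 0.089, -0.996]]
force: [-1.2, -0.6, -0.6]
grip_width: 0.677
```

Request:
play_rows --pt "0 0 0" --pt "0 0 0" --pt "0 0 0" --pt "0 0 0" --pt "0 0 0" --pt "0 0 0" --yaw '[0,0,0,0,0,0]'

```text
clock: 16.87
position: [0.4999, 0.0651, 0.0997]
eef_rot: [[0.259, -0.962, -0.089], [-0.965, -0.26, 0.006], [-0.029, 0.084, -0.996]]
force: [-0.6, -0.9, -0.2]
grip_width: 0.678
```

Request:
play_rows --pt "0 0 -0.2" --pt "0 0 -0.2" --pt "0 0 -0.2" --pt "0 0 -0.2" --pt "0 0 -0.2" --pt "0 0 -0.2" --pt "0 0 -0.2" --pt "0 0 -0.2" --yaw '[0,0,0,0,0,0,0,0]'

```text
clock: 17.53
position: [0.5055, 0.0654, 0.1541]
eef_rot: [[0.26, -0.962, -0.086], [-0.965, -0.262, 0.005], [-0.028, 0.081, -0.996]]
force: [-0.3, -0.2, 0.7]
grip_width: 0.673
```

Request:
play_rows --pt "0 0.7 0.7" --pt "0 0.7 0.7" --pt "0 0 0" --yaw '[0,0,0]'

```text
clock: 17.78
position: [0.4642, 0.0542, 0.1192]
eef_rot: [[0.261, -0.962, -0.077], [-0.965, -0.262, 0.005], [-0.025, 0.073, -0.997]]
force: [0.1, 0.7, -0.7]
grip_width: 0.674
```

Request:
play_rows --pt "0 -0.2 -0.2" --pt "0 -0.2 -0.2" --pt "0 -0.2 -0.2" --pt "0 -0.2 -0.2" --pt "0 -0.2 -0.2" --pt "0 -0.2 -0.2" --pt "0 -0.2 -0.2" --pt "0 -0.2 -0.2" --yaw '[0,0,0,0,0,0,0,0]'

```text
clock: 18.45
position: [0.5245, 0.0681, 0.1736]
eef_rot: [[0.261, -0.963, -0.067], [-0.965, -0.262, 0.005], [-0.022, 0.063, -0.998]]
force: [-0.1, 0.3, -0.4]
grip_width: 0.676
```

Request:
play_rows --pt "0 0 1" --pt "0 0 1" --pt "0 0 1" --yaw '[0,0,0]'

```text
clock: 18.7
position: [0.5319, 0.0687, 0.0947]
eef_rot: [[0.262, -0.964, -0.039], [-0.965, -0.263, 0.003], [-0.013, 0.037, -0.999]]
force: [0.6, -0.2, 0.1]
grip_width: 0.672
```

Request:
play_rows --pt "0 0 0" --pt "0 0 0" --pt "0 0 0" --pt "0 0 0" --pt "0 0 0" --pt "0 0 0" --pt "0 0 0" --pt "0 0 0" --yaw '[0,0,0,0,0,0,0,0]'

```text
clock: 19.37
position: [0.5335, 0.0691, 0.0971]
eef_rot: [[0.262, -0.964, -0.04], [-0.965, -0.263, 0.003], [-0.014, 0.038, -0.999]]
force: [0.8, 0.4, -0.4]
grip_width: 0.673
```

```bash
python3 plan.py .497 -.173 .13; python3 -c "
from h import *
o=get_obs();print(o['q'].round(3),o['joint_velocities'].round(3),o['joint_torque'].round(1))"
```

```text
pos [0.5335 0.0691 0.0971] ang -74.8 t 19.4 F [ 0.8  0.4 -0.4] w 0.673 | shift [ 7.45  3.33 -1.07] -> 8 rows of [ 0.932  0.417 -0.134]
[-6.000e-02  1.850e-01  1.999e+00  1.000e-03  9.970e-01  1.244e+00] [-0.    -0.014 -0.007 -0.001  0.003  0.001] [  0.  -31.8 -24.5   0.    0.1  -0. ]
```

Fast descents and slow ascents restore the tilt, which is now 2.3°. On to the ammonite.

Request:
play_rows --pt "0.93 0.3 -0.13" --pt "0.93 0.3 -0.13" --pt "0.93 0.3 -0.13" --pt "0.93 0.3 -0.13" --pt "0.93 0.3 -0.13" --pt "0.93 0.3 -0.13" --pt "0.93 0.3 -0.13" --yaw '[0,0,0,0,0,0,0]'

```text
clock: 19.95
position: [0.5262, -0.1387, 0.128]
eef_rot: [[0.273, -0.961, -0.035], [-0.962, -0.273, 0.003], [-0.013, 0.033, -0.999]]
force: [0.4, 1.1, -0.1]
grip_width: 0.676
```

```bash
python3 plan.py .497 -.173 .08;python3 blob.py amm w11 .009 150 80 520 330; python3 trays.py green w11b
```

```text
pos [ 0.5262 -0.1387  0.128 ] ang -74.2 t 19.9 F [ 0.4  1.1 -0.1] w 0.676 | shift [0.86 1.19 1.63] -> 2 rows of [0.428 0.597 0.815]
(array([ 491.1, -182.8]), array([69.8, 40.2]), 41.7, 'cen', array([ 499.7, -177.7]), 'px', array([371., 292.]))
0.018 ((570.6334228515625, -296.3333740234375), (110.46741485595703, 117.23219299316406), 14.290572166442871) bbox px (454, 158, 145, 151)
0.0 ((568.6261596679688, -309.5063171386719), (118.9410400390625, 126.22470092773438), 14.290556907653809) bbox px (454, 158, 145, 151)
```

View pics/w11.png

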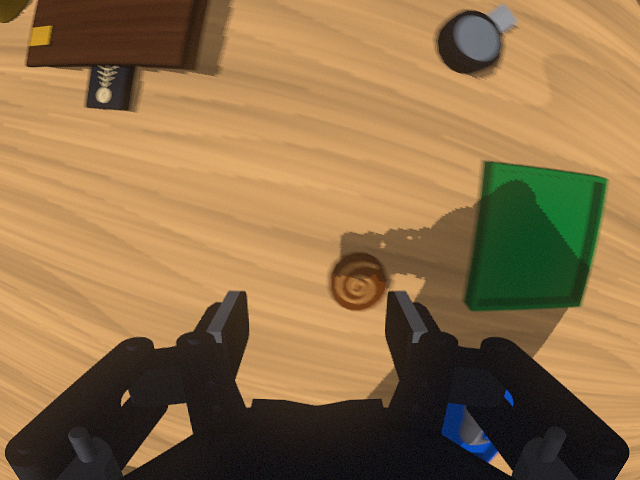

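The ammonite is at px (358,282) and the green tray at (535,237). I'll take a static re-measure.

```bash
sed -i 's/&(V>40)//; s/amm=(H<14)&(S>125)/amm=(H<13)\&(S>135)\&(V<190)/' blob.py; python3 blob.py amm w12 .009 325 240 388 325; python3 trays.py green w12b
python3 - <<'E'
from h import *
im=cv2.imread('pics/w12.png')[240:325,310:400];cv2.imwrite('pics/w12c.png',cv2.resize(im,None,fx=5,fy=5))
for p in((360,280),(345,280)):print(world('wrist',*p,z=.009).round(4))
E
python3 plan.py .498 -.175 .06
```

```text
(array([ 501.4, -173.3]), array([43.8, 38.8]), 16.1, 'cen', array([ 501.4, -172.2]), 'px', array([350., 280.]))
0.018 ((570.577880859375, -295.90740966796875), (110.25678253173828, 117.38294982910156), 14.266202926635742) bbox px (460, 160, 145, 150)
0.0 ((568.5728149414062, -309.41943359375), (118.75914001464844, 126.43485260009766), 14.266229629516602) bbox px (460, 160, 145, 150)
[ 0.503  -0.1744  0.009 ]
[ 0.5001 -0.1641  0.009 ]
pos [ 0.5263 -0.1379  0.1277] ang -74.3 t 20.1 F [ 0.3  0.9 -1.4] w 0.680 | shift [0.96 1.17 2.28] -> 3 rows of [0.321 0.39  0.762]
```

View pics/w12c.png

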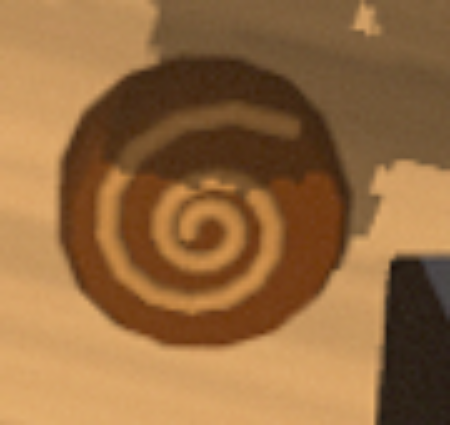

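Request:
play_rows --pt "0.28 0.36 0.7" --pt "0.28 0.36 0.7" --pt "0.28 0.36 0.7" --pt "0 0 0" --yaw '[0,0,0,0]' --claw -0.6

```text
clock: 20.48
position: [0.5009, -0.1671, 0.0653]
eef_rot: [[0.277, -0.96, -0.031], [-0.961, -0.277, 0.003], [-0.012, 0.029, -1.0]]
force: [-1.0, -0.3, -0.8]
grip_width: 0.799
```

```bash
python3 blob.py amm w13 .009 230 180 410 345; python3 plan.py .500 -.171 .02
```

```text
(array([ 500.8, -172.1]), array([44.3, 40.9]), 18.9, 'cen', array([ 501.6, -172. ]), 'px', array([328., 272.]))
pos [ 0.5025 -0.167   0.0672] ang -73.9 t 20.5 F [-0.1 -0.1  0.1] w 0.803 | shift [0.12 0.08 1.57] -> 2 rows of [0.061 0.038 0.787]
```

View pics/w13.png

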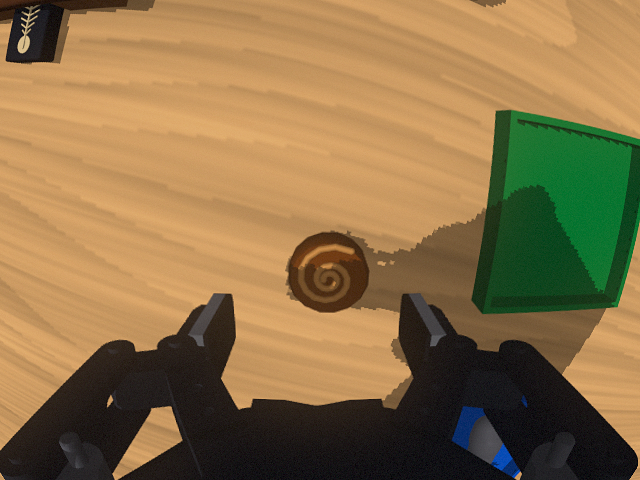

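The ammonite, at px (328,272), is centred between the fingers. I descend and grip.

Request:
play_rows --pt "0.08 0.04 0.7" --pt "0.08 0.04 0.6" --pt "0 0 0.3" --pt "0 0 0.1" --yaw '[0,0,0,0]'

```text
clock: 20.87
position: [0.5058, -0.1693, 0.0202]
eef_rot: [[0.282, -0.959, -0.019], [-0.959, -0.282, -0.001], [-0.005, 0.019, -1.0]]
force: [0.0, 0.6, -0.7]
grip_width: 0.801
```

```bash
python3 plan.py .501 -.171 .015
```

```text
pos [ 0.5058 -0.1693  0.0202] ang -73.6 t 20.9 F [ 0.   0.6 -0.7] w 0.801 | shift [0.01 0.16 0.18] -> 1 rows of [0.01  0.164 0.177]
```

Request:
play_rows --pt "0 0.12 0.15" --pt "0 0.08 0.1" --pt "0 0 0" --yaw '[0,0,0]'

```text
clock: 21.12
position: [0.5015, -0.1697, 0.0142]
eef_rot: [[0.285, -0.958, -0.017], [-0.959, -0.285, -0.002], [-0.003, 0.017, -1.0]]
force: [0.3, 0.0, -0.7]
grip_width: 0.799
```

Request:
play_rows --pt "0 0 0" --pt "0 0 0.02" --pt "0 0 0.02" --pt "0 0 0" --pt "0 0 0" --pt "0 0 0" --yaw '[0,0,0,0,0,0]' --claw 1 --grip_force 35

```text
clock: 21.62
position: [0.5039, -0.1709, 0.0167]
eef_rot: [[0.284, -0.959, -0.011], [-0.959, -0.284, -0.005], [0.002, 0.012, -1.0]]
force: [-0.0, -0.7, 0.2]
grip_width: 0.474
```

Request:
play_rows --pt "0 0 -0.3" --pt "0 0 -0.4" --pt "0 0 -0.4" --pt "0 0 -0.4" --pt "0 0 -0.4" --pt "0 0 -0.4" --pt "0 0 -0.4" --pt "0 0 0" --yaw '[0,0,0,0,0,0,0,0]'

```text
clock: 22.28
position: [0.5045, -0.1702, 0.1065]
eef_rot: [[0.284, -0.959, -0.011], [-0.959, -0.284, -0.005], [0.002, 0.012, -1.0]]
force: [-0.2, -0.4, -0.9]
grip_width: 0.474
```

```bash
python3 plan.py .571 -.300 .1;  python3 trays.py green w14
```

```text
pos [ 0.5045 -0.1702  0.1065] ang -73.5 t 22.3 F [-0.2 -0.4 -0.9] w 0.474 | shift [ 4.78 -0.9   0.21] -> 5 rows of [ 0.956 -0.18   0.043]
0.018 ((570.240478515625, -296.80718994140625), (109.645263671875, 116.61820983886719), 14.309969902038574) bbox px (442, 120, 160, 171)
0.0 ((570.160888671875, -309.2437744140625), (118.91118621826172, 126.47343444824219), 14.310009956359863) bbox px (442, 120, 160, 171)
```

View pics/w14.png

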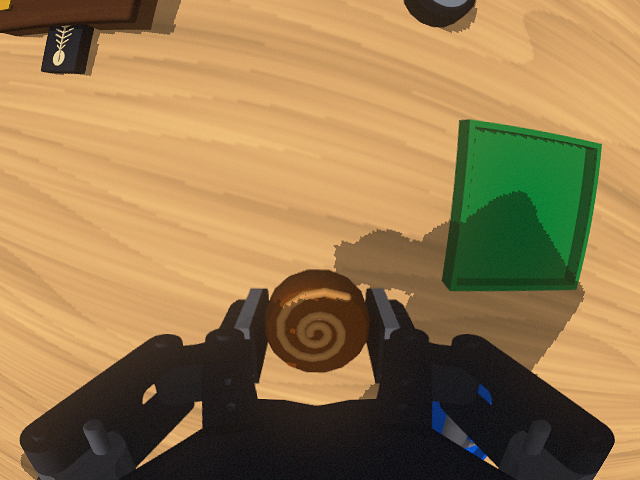

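The ammonite is held level. I go to the green tray at about (0.570,-0.300).

Request:
play_rows --pt "0.93 -0.18 0" --pt "0.93 -0.18 0" --pt "0.93 -0.18 0" --pt "0.93 -0.18 0" --pt "0.93 -0.18 0" --pt "0 0 0" --yaw '[0,0,0,0,0,0]'

```text
clock: 22.83
position: [0.569, -0.2975, 0.1017]
eef_rot: [[0.288, -0.958, -0.017], [-0.958, -0.288, -0.001], [-0.004, 0.016, -1.0]]
force: [-1.3, 0.2, 0.8]
grip_width: 0.472
```

```bash
python3 plan.py .570 -.300 .03
```

```text
pos [ 0.569  -0.2975  0.1017] ang -73.3 t 22.8 F [-1.3  0.2  0.8] w 0.472 | shift [ 0.1  -0.05  2.39] -> 3 rows of [ 0.033 -0.016  0.796]
```

Contact is expected at TCP z of about 0.019–0.021, so I stop short and creep down.

Request:
play_rows --pt "0.03 0 0.8" --pt "0.03 0 0.7" --pt "0.03 0 0.5" --pt "0 0 0.15" --yaw '[0,0,0,0]'

```text
clock: 23.17
position: [0.5691, -0.302, 0.0349]
eef_rot: [[0.285, -0.958, -0.016], [-0.959, -0.285, -0.001], [-0.003, 0.016, -1.0]]
force: [-0.5, 1.2, -0.7]
grip_width: 0.476
```

Request:
play_rows --pt "0 0 0.05" --pt "0 0 0" --yaw '[0,0]'

```text
clock: 23.33
position: [0.567, -0.3002, 0.0305]
eef_rot: [[0.285, -0.958, -0.021], [-0.959, -0.285, 0.003], [-0.008, 0.019, -1.0]]
force: [-0.2, 0.3, -0.3]
grip_width: 0.47
```

Request:
play_rows --pt "0 -0.05 0.15" --pt "0 0 0.1" --pt "0 0 0.05" --pt "0 0 0" --yaw '[0,0,0,0]'

```text
clock: 23.67
position: [0.5696, -0.2996, 0.0235]
eef_rot: [[0.286, -0.958, -0.018], [-0.958, -0.286, 0.0], [-0.005, 0.017, -1.0]]
force: [0.6, 0.6, -0.9]
grip_width: 0.472
```

Request:
play_rows --pt "0 0 0.05" --pt "0 0 0" --yaw '[0,0]'

```text
clock: 23.83
position: [0.5703, -0.2999, 0.023]
eef_rot: [[0.286, -0.958, -0.016], [-0.958, -0.286, -0.001], [-0.004, 0.016, -1.0]]
force: [-0.4, -0.0, -0.8]
grip_width: 0.471
```

Request:
play_rows --pt "0 0 0.07" --pt "0 0 0.04" --pt "0 0 0.03" --yaw '[0,0,0]'

```text
clock: 24.08
position: [0.5709, -0.3004, 0.0197]
eef_rot: [[0.286, -0.958, -0.014], [-0.958, -0.286, -0.002], [-0.002, 0.014, -1.0]]
force: [1.0, 0.6, 0.0]
grip_width: 0.473
```

Request:
play_rows --pt "0 0 0.04" --pt "0 0 0.03" --yaw '[0,0]'

```text
clock: 24.25
position: [0.5711, -0.3005, 0.0197]
eef_rot: [[0.286, -0.958, -0.016], [-0.958, -0.286, -0.001], [-0.003, 0.015, -1.0]]
force: [-1.5, 1.7, 4.7]
grip_width: 0.474
```

Contact at 4.7 N, so I release.

Request:
play_rows --pt "0 0 0" --pt "0 0 0" --pt "0 0 0" --yaw '[0,0,0]' --claw -0.25

```text
clock: 24.5
position: [0.5715, -0.3009, 0.0201]
eef_rot: [[0.286, -0.958, -0.014], [-0.958, -0.286, -0.002], [-0.002, 0.014, -1.0]]
force: [-0.1, -0.4, 0.1]
grip_width: 0.625
```

Request:
play_rows --pt "0 0 -0.2" --pt "0 0 -0.4" --pt "0 0 -0.5" --pt "0 0 -0.6" --pt "0 0 -0.6" --pt "0 0 -0.6" --pt "0 0 -0.6" --pt "0 0 -0.4" --yaw '[0,0,0,0,0,0,0,0]'

```text
clock: 25.17
position: [0.5716, -0.2995, 0.1427]
eef_rot: [[0.286, -0.958, -0.019], [-0.958, -0.286, 0.001], [-0.007, 0.018, -1.0]]
force: [0.6, 0.0, -0.9]
grip_width: 0.626
```

```bash
python3 blob.py amm w15 .013 200 100 450 330; python3 trays.py green w15b; python3 plan.py .58 .03 .15 -84
```

```text
(array([ 551.8, -311.7]), array([1.5, 4.6]), 36.4, 'cen', array([ 551.1, -310.1]), 'px', array([326., 264.]))
0.018 ((571.6455078125, -300.58367919921875), (110.53128814697266, 109.57257080078125), 14.218876838684082) bbox px (241, 157, 160, 153)
0.0 ((566.7581176757812, -302.0452880859375), (118.4283676147461, 117.40122985839844), 14.218921661376953) bbox px (241, 157, 160, 153)
pos [ 0.5726 -0.3002  0.1439] ang -73.4 t 25.3 F [ 0.2 -0.5 -0.7] w 0.623 | shift [-10.48  -3.38  -0.22] -> 11 rows of [-0.953 -0.307 -0.02 ] | yaw 1.77 units
```

Request:
play_rows --pt "-0.95 -0.3 0" --pt "-0.95 -0.3 0" --pt "-0.95 -0.3 0" --pt "-0.95 -0.3 0" --pt "-0.95 -0.3 0" --pt "-0.95 -0.3 0" --yaw '[0,0,0,0,0,0]'

```text
clock: 25.77
position: [0.5733, -0.1205, 0.1394]
eef_rot: [[0.275, -0.961, -0.019], [-0.961, -0.275, -0.002], [-0.004, 0.019, -1.0]]
force: [-0.0, 0.1, 0.1]
grip_width: 0.626
```

Request:
play_rows --pt "-0.95 -0.3 0" --pt "-0.95 -0.3 0" --pt "-0.95 -0.3 0" --pt "-0.95 -0.3 0" --pt "-0.5 0 0" --pt "0 0 0" --pt "0 0 0" --pt "0 0 0" --yaw '[0,0,0,0,0,0.9,0.9,0]'

```text
clock: 26.43
position: [0.5639, 0.0286, 0.1288]
eef_rot: [[0.09, -0.995, -0.037], [-0.996, -0.091, 0.003], [-0.007, 0.036, -0.999]]
force: [0.4, -0.6, -0.5]
grip_width: 0.625
```

```bash
python3 blob.py slab w16 .014 200 120 450 300; python3 plan.py .591 .0385 .07 -85;  python3 - <<'E'
import cv2,numpy as np
im=cv2.imread('pics/w15.png');g=cv2.cvtColor(im,cv2.COLOR_BGR2HSV).astype(int)
m=((g[...,0]<45)|(g[...,0]>80))[165:305,250:395];n,l,s,c=cv2.connectedComponentsWithStats(m.astype(np.uint8))
print('amm in green:',[(s[k].tolist(),c[k].round()) for k in range(1,n) if s[k,4]>300])
a=cv2.imread('pics/w16.png');b=np.hstack([cv2.resize(a,(400,300)),cv2.resize(im,(400,300))]);cv2.imwrite('pics/v16.png',np.vstack([b]))
E
```

```text
(array([590.5,  38.7]), array([27.2, 32.9]), 5.8, 'cen', array([590.7,  38.6]), 'px', array([307., 196.]))
pos [0.5638 0.0284 0.1285] ang -84.7 t 26.5 F [0.6 0.9 0.6] w 0.627 | shift [-0.24 -1.01  1.92] -> 2 rows of [-0.119 -0.503  0.959] | yaw 0.06 units
amm in green: [([40, 44, 59, 59, 2775], array([69., 73.]))]
```

View pics/v16.png

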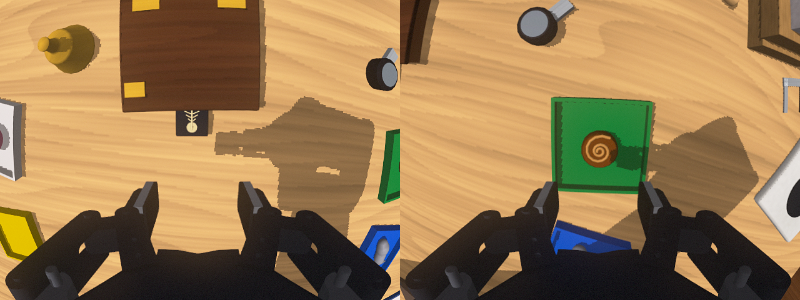

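Left half: the slab's protruding end is at px (192,122), with yaw about 5.8°. Right half: the ammonite lies flat in the green tray. I approach the slab.

Request:
play_rows --pt "-0.12 -0.45 0.7" --pt "-0.12 -0.45 0.7" --pt "-0.05 -0.1 0.5" --yaw '[0,0,0]'

```text
clock: 26.73
position: [0.594, 0.0391, 0.0724]
eef_rot: [[0.1, -0.995, -0.029], [-0.995, -0.1, 0.002], [-0.005, 0.028, -1.0]]
force: [-0.6, -0.3, 0.5]
grip_width: 0.623
```

```bash
python3 blob.py slab w17 .014 220 150 420 345; python3 plan.py .590 .0386 .017 -84.5
```

```text
(array([591.3,  37.7]), array([17.2, 30.4]), 5.7, 'cen', array([596.3,  35.5]), 'px', array([326., 268.]))
pos [0.5913 0.0393 0.0688] ang -84.3 t 26.8 F [-2.2 -0.8 -1.7] w 0.626 | shift [ 0.03 -0.01  1.73] -> 2 rows of [ 0.014 -0.007  0.864] | yaw 0.03 units
```

Request:
play_rows --pt "0.01 0 0.7" --pt "0 0 0.5" --pt "0 0 0.25" --yaw '[0,0,0]'

```text
clock: 27.03
position: [0.5902, 0.0379, 0.0239]
eef_rot: [[0.104, -0.994, -0.036], [-0.995, -0.104, 0.003], [-0.006, 0.035, -0.999]]
force: [-1.1, 0.2, -0.1]
grip_width: 0.621
```

```bash
python3 plan.py .590 .0386 .016 -84.5
```

```text
pos [0.5902 0.0379 0.0239] ang -84.0 t 27.0 F [-1.1  0.2 -0.1] w 0.621 | shift [-0.02 -0.01  0.26] -> 1 rows of [-0.022 -0.005  0.263] | yaw 0.08 units
```

Request:
play_rows --pt "0 0 0.15" --pt "0 0 0.1" --pt "0 0 0" --yaw '[0,0,0]'

```text
clock: 27.28
position: [0.588, 0.0371, 0.0143]
eef_rot: [[0.106, -0.994, -0.041], [-0.994, -0.106, 0.003], [-0.007, 0.04, -0.999]]
force: [-0.6, -0.4, 0.8]
grip_width: 0.626
```

Request:
play_rows --pt "0 0 0" --pt "0 0 0" --pt "0 0 0" --pt "0 0 0" --pt "0 0 0" --pt "0 0 0" --yaw '[0,0,0,0,0,0]' --claw 1 --grip_force 40

```text
clock: 27.78
position: [0.5911, 0.0361, 0.019]
eef_rot: [[0.107, -0.994, -0.033], [-0.994, -0.107, 0.001], [-0.005, 0.033, -0.999]]
force: [0.7, 0.4, -1.4]
grip_width: 0.389
```

Gripped at 33 mm. I slide it out along tool +y, which is the slab's −x.

Request:
play_rows --pt "0 0.25 0.02" --pt "0 0.35 0.02" --pt "0 0.35 0.01" --yaw '[0,0,0]'

```text
clock: 28.03
position: [0.5622, 0.0332, 0.0184]
eef_rot: [[0.107, -0.994, -0.032], [-0.994, -0.107, 0.002], [-0.005, 0.031, -0.999]]
force: [0.4, -0.1, -1.4]
grip_width: 0.384
```

Request:
play_rows --pt "0 0.35 0" --pt "0 0.35 0" --pt "0 0.35 0" --yaw '[0,0,0]'

```text
clock: 28.28
position: [0.5255, 0.0301, 0.0181]
eef_rot: [[0.108, -0.994, -0.036], [-0.994, -0.108, 0.002], [-0.006, 0.035, -0.999]]
force: [-0.6, 0.3, 0.1]
grip_width: 0.385
```

Slid 66 mm, so it is free. Lift slowly.

Request:
play_rows --pt "0 0 -0.3" --pt "0 0 -0.4" --pt "0 0 -0.4" --pt "0 0 -0.4" --pt "0 0 -0.4" --pt "0 0 -0.4" --pt "0 0 -0.4" --pt "0 0 0" --yaw '[0,0,0,0,0,0,0,0]'

```text
clock: 28.95
position: [0.5235, 0.0304, 0.1056]
eef_rot: [[0.107, -0.993, -0.04], [-0.994, -0.108, 0.003], [-0.007, 0.039, -0.999]]
force: [1.7, -0.1, 0.1]
grip_width: 0.387
```

```bash
python3 plan.py .40 .25 .11 -84.5
python3 - <<'E'
from h import *
i=camera_info('wrist');p,d=snap('wrist','w18')
E
```

```text
pos [0.5235 0.0304 0.1056] ang -83.8 t 28.9 F [ 1.7 -0.1  0.1] w 0.387 | shift [-7.72  3.31  0.04] -> 8 rows of [-0.965  0.414  0.005] | yaw 0.11 units
```

View pics/w18.png

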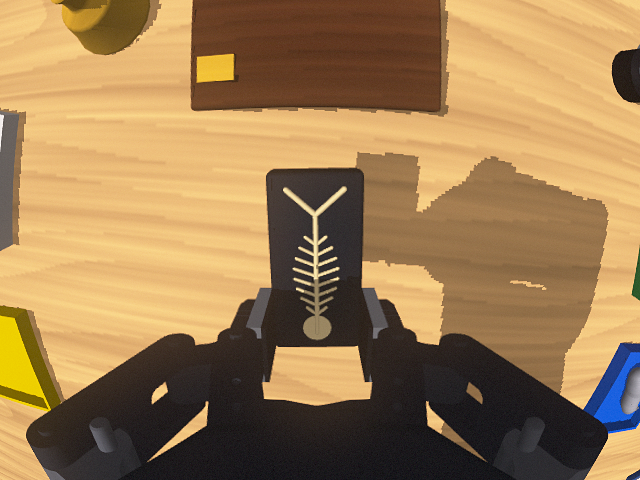

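The slab is lifted level in the jaws, with its pattern at px (316,250). I travel towards the yellow tray.

Request:
play_rows --pt "-0.95 0.4 0" --pt "-0.95 0.4 0" --pt "-0.95 0.4 0" --pt "-0.95 0.4 0" --pt "-0.95 0.4 0" --pt "-0.95 0.4 0" --pt "0 0 0" --yaw '[0,0,0,0,0,0,0]'

```text
clock: 29.58
position: [0.4297, 0.1968, 0.1069]
eef_rot: [[0.1, -0.994, -0.041], [-0.995, -0.1, 0.003], [-0.007, 0.04, -0.999]]
force: [-0.1, 0.1, -0.5]
grip_width: 0.382
```

```bash
python3 trays.py yellow w19; python3 trays.py yellow w19b; python3 plan.py .35 .333 .09 -84.5
python3 - <<'E'
import cv2,numpy as np
g=cv2.cvtColor(cv2.imread('pics/w19.png'),cv2.COLOR_BGR2HSV).astype(int)
m=((g[...,0]>22)&(g[...,0]<33)&(g[...,1]>190)).astype(np.uint8)
c=max(cv2.findContours(m,0,2)[0],key=cv2.contourArea);print(cv2.approxPolyDP(c,6,True)[:,0].tolist())
E
```

```text
0.018 ((372.7720947265625, 332.48260498046875), (114.3140640258789, 116.64801025390625), 6.011836528778076) bbox px (46, 227, 155, 140)
0.0 ((361.72210693359375, 343.450927734375), (124.04928588867188, 126.58201599121094), 6.011847019195557) bbox px (46, 227, 155, 140)
0.018 ((372.9352722167969, 332.4745178222656), (114.38768768310547, 116.8200454711914), 6.029378414154053) bbox px (45, 228, 154, 140)
0.0 ((361.824951171875, 343.5408935546875), (124.12614440917969, 126.76558685302734), 6.02933931350708) bbox px (45, 228, 154, 140)
pos [0.4318 0.1943 0.1072] ang -84.3 t 29.7 F [ 0.5 -0.2 -0.4] w 0.382 | shift [-4.87  2.23  0.68] -> 5 rows of [-0.973  0.447  0.137] | yaw 0.03 units
[[184, 227], [59, 229], [46, 236], [81, 361], [117, 366], [174, 333], [200, 344]]
```

Request:
play_rows --pt "-0.95 0.44 0.03" --pt "-0.95 0.44 0.03" --pt "-0.95 0.44 0.03" --pt "-0.95 0.44 0.03" --pt "-0.95 0.44 0.03" --pt "0 0 0" --yaw '[0,0,0,0,0,0]'

```text
clock: 30.18
position: [0.3565, 0.3292, 0.1053]
eef_rot: [[0.085, -0.996, -0.035], [-0.996, -0.085, 0.001], [-0.004, 0.034, -0.999]]
force: [-0.6, -0.5, -2.2]
grip_width: 0.385
```

```bash
python3 plan.py .349 .333 .035 -84.2; python3 trays.py yellow w20
```

```text
pos [0.3565 0.3292 0.1053] ang -85.1 t 30.2 F [-0.6 -0.5 -2.2] w 0.385 | shift [-0.14  0.16  2.35] -> 3 rows of [-0.046  0.052  0.783] | yaw -0.16 units
0.018 ((370.2948913574219, 335.9652099609375), (109.9749526977539, 109.9781494140625), 6.0898966789245605) bbox px (211, 133, 193, 179)
0.0 ((365.29888916015625, 336.0125732421875), (119.39283752441406, 119.39628601074219), 6.0898823738098145) bbox px (211, 133, 193, 179)
```

The yellow tray measures 110×110 mm, centre (0.370,0.336). Descend.

Request:
play_rows --pt "-0.05 0.05 0.75" --pt "-0.05 0.05 0.75" --pt "-0.05 0.05 0.45" --pt "0 0 0.2" --pt "0 0 0.05" --yaw '[0,0,0,0,0]'

```text
clock: 30.65
position: [0.3577, 0.3286, 0.0386]
eef_rot: [[0.079, -0.996, -0.027], [-0.997, -0.08, 0.0], [-0.002, 0.027, -1.0]]
force: [0.1, 0.0, -0.8]
grip_width: 0.385
```

```bash
python3 plan.py .349 .334 .024 -84.2
```

```text
pos [0.3577 0.3286 0.0386] ang -85.4 t 30.6 F [ 0.1  0.  -0.8] w 0.385 | shift [-0.2   0.26  0.49] -> 1 rows of [-0.2    0.261  0.494] | yaw -0.21 units
```

Request:
play_rows --pt "-0.1 0.2 0.05" --pt "-0.1 0.15 0.1" --pt "0 0.05 0.1" --pt "0 0 0.05" --yaw '[0,0,0,0]'

```text
clock: 30.98
position: [0.3471, 0.3327, 0.0309]
eef_rot: [[0.075, -0.997, -0.024], [-0.997, -0.075, 0.001], [-0.003, 0.024, -1.0]]
force: [-0.5, -0.4, -0.1]
grip_width: 0.383
```

Request:
play_rows --pt "0 0 0.05" --pt "0 0 0.05" --yaw '[0,0]'

```text
clock: 31.15
position: [0.3475, 0.3332, 0.0286]
eef_rot: [[0.076, -0.997, -0.022], [-0.997, -0.076, 0.002], [-0.004, 0.022, -1.0]]
force: [-0.3, 0.1, -1.1]
grip_width: 0.385
```

Request:
play_rows --pt "0 0 0.06" --pt "0 0 0.06" --pt "0 0 0.05" --yaw '[0,0,0]'

```text
clock: 31.4
position: [0.348, 0.3338, 0.0239]
eef_rot: [[0.076, -0.997, -0.02], [-0.997, -0.076, 0.004], [-0.005, 0.02, -1.0]]
force: [0.2, -0.3, 0.1]
grip_width: 0.388
```

Request:
play_rows --pt "0 0 0.05" --pt "0 0 0.03" --yaw '[0,0]'

```text
clock: 31.57
position: [0.3481, 0.3338, 0.0212]
eef_rot: [[0.076, -0.997, -0.02], [-0.997, -0.076, 0.004], [-0.005, 0.02, -1.0]]
force: [-0.2, -0.5, -0.9]
grip_width: 0.385
```

Request:
play_rows --pt "0 0 0.05" --pt "0 0 0.03" --yaw '[0,0]'

```text
clock: 31.73
position: [0.3482, 0.3339, 0.0208]
eef_rot: [[0.077, -0.997, -0.023], [-0.997, -0.077, 0.001], [-0.003, 0.023, -1.0]]
force: [-3.4, -1.7, 6.7]
grip_width: 0.389
```

Contact at 6.7 N. Release and retreat.

Request:
play_rows --pt "0 0 0" --pt "0 0 0" --pt "0 0 0" --yaw '[0,0,0]' --claw -0.15

```text
clock: 31.98
position: [0.3491, 0.3345, 0.0216]
eef_rot: [[0.077, -0.997, -0.022], [-0.997, -0.077, 0.003], [-0.004, 0.021, -1.0]]
force: [-0.1, 0.3, 0.9]
grip_width: 0.577
```

Request:
play_rows --pt "0 0 -0.2" --pt "0 0 -0.4" --pt "0 0 -0.6" --pt "0 0 -0.8" --pt "0 0 -0.8" --pt "0 0 -0.8" --pt "0 0 -0.8" --pt "0 0 0" --yaw '[0,0,0,0,0,0,0,0]'

```text
clock: 32.65
position: [0.3506, 0.3331, 0.1589]
eef_rot: [[0.077, -0.997, -0.026], [-0.997, -0.077, -0.0], [-0.002, 0.026, -1.0]]
force: [1.0, 0.7, 0.6]
grip_width: 0.577
```

Request:
play_rows --pt "0 0 -0.8" --pt "0 0 -0.8" --pt "0 0 -0.8" --pt "0 0 0" --pt "0 0 0" --yaw '[0,0,0,0,0]'

```text
clock: 33.07
position: [0.3516, 0.3325, 0.234]
eef_rot: [[0.076, -0.997, -0.025], [-0.997, -0.077, 0.0], [-0.002, 0.025, -1.0]]
force: [0.6, 0.2, -0.1]
grip_width: 0.571
```

Run:
```python
from h import *
w,_=snap('wrist','w21');s,_=snap('scene','s21')
b=s[150:330,90:520];b=cv2.resize(b,(800,335),interpolation=cv2.INTER_CUBIC)
c=np.zeros((600,800,3),np.uint8);c[:335]=b
c[335:,:353]=cv2.resize(w,(353,265));p,_=snap('side','side21');c[335:,353:706]=cv2.resize(p[150:420,190:550],(353,265))
cv2.imwrite('pics/final.png',c[:,:,::-1]);print(get_obs()['force'],get_obs()['clock'])
```

```text
[-1.01530292 -0.82480333 -0.06189746] 33.2167
```

View pics/final.png

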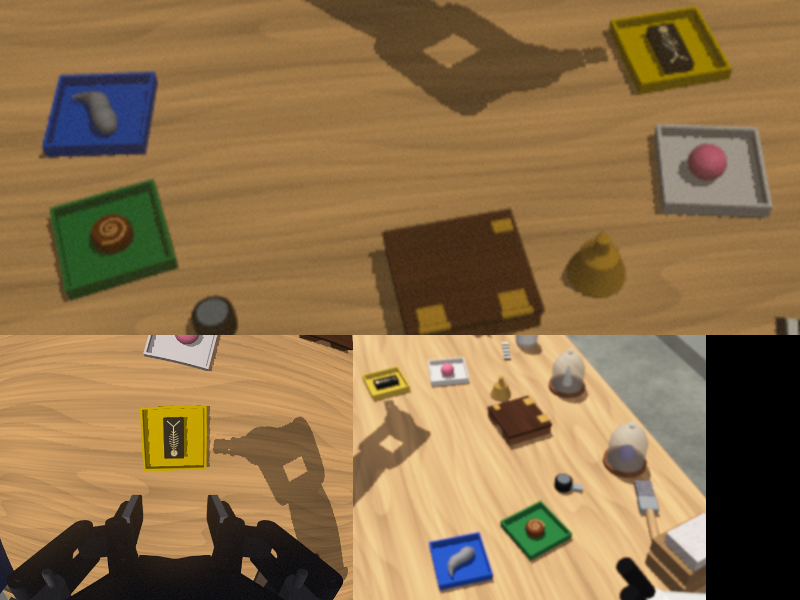

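All four finds lie flat in their own trays: claw (98,112), ammonite (112,232), pebble (707,162) and slab (670,48). The bell stands at (597,265), where it was, and the gripper is clear.

```bash
python3 -c "
from cell import *
sign_off()"
```

```text
the job is handed in; nothing more can be done
```

All four finds are in their own trays, and I handed the job in at about 33 s of the 112 s allowed. I placed them in the order asked: claw in blue, pebble in white, ammonite in green, slab in yellow. The slab was slid about 66 mm out of the slot before I lifted it.

**Final checks:** The last scene, side and wrist pictures show each find flat inside its tray. The bell stands where it was, judged by eye. The gripper was empty and clear at z = 0.23 m.

**What did not go as planned:**
- **Pebble grip:** the first grip sat too high (38 mm wide instead of 42), so I reopened, went lower and gripped again before lifting.
- **Pebble set-down:** it met the tray floor with about 28 N at the wrist, harder than the 5–7 N of the other three. I eased off before letting go.
- **Tool tilt:** the tool drifted up to 7° off vertical after the pebble. Fast downward and slow upward moves brought it back to about 1–2° before the slab was placed.
- **Ammonite check:** the colour mask failed on the ammonite in the green tray. I confirmed it with a non-green mask and by eye.

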